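# Blow the repaired modules clean on the suction bed

## Robot

A 6-joint arm with a two-finger parallel gripper is mounted at the origin on the work surface. World frame = base frame: x ahead of the robot, y to its left, z up, the work surface at z = 0. Lengths are in m, angles in rad, forces in N, time in s.
With the tool pointing down it reaches from about 0.375 to 0.9 m from the base axis. Payload 3.1 kg.
Tool frame: the origin (TCP) lies midway between the tips of the shut fingers; the grasp point (between the pads) lies 19 mm behind it; x points along the fingers, z is the direction in which the jaws open and shut, and the axes are right-handed (so a half turn about x gives the same grasp; the last joint's range is limited). The gripper opens to 87 mm and grips with 3 to 60 N. Pads are 19 mm wide; open, the fingers measure 117 mm over their backs; the gripper's body (75 mm by 190 mm) begins 51 mm behind the grasp point.
Start: joints at [-1.401, 0.527, 1.433, -0, 1.181, -0.178], TCP at [0.214, -0.587, 0.223] pointing down, gripper open.
Joint ranges: [-3.08, 3.08], [-0.75, 2.2], [0.22, 2.44], [-1.43, 4.57], [0, 2.65], [-2.85, 2.85]. Speed limits (rad/s): [2.79, 2.79, 3.14, 3.14, 3.14, 3.14].

## Interface

Orientations are given as a unit quaternion [x, y, z, w].
In Python, from rig import readout, imaging, robot gives the robot as it stands. The module is installed in compiled form; this text tells all that it offers.
- The arm moves only by the tool play_rows, never from a script. Its argument "rows" is text: rows parted by semicolons, each of 7 numbers parted by spaces: the turn, a rotation vector about the tool's x, y, z in rad, then the shift along the tool's x, y, z in mm, then the closure, from 0 (fully open) to 1 (shut). In form: ax ay az tx ty tz gripper; .... A call has 1 to 8 rows; each row shifts and turns the commanded pose from where the row before left it, along the tool's axes as they then stand; what a row does not reach is not made up. A row lasts 1/12 s, in which the tool goes at most 41.7 mm and 7.16 degrees, less where a joint would pass 70% of its speed; a pose out of reach is approached as far as the arm can. A call with a gripper value outside its range is refused whole. The fingers move at their own pace and stop on an object; "squeeze" is the grip in N (left out, the last holds). Time passes only in rows, so rows that do not move let the fingers close. It gives the time, the measured TCP pose, the force and the opening at its end, in the units of the state.
- readout.get_obs(): the state, without advancing time (a new reading comes with each control period).
- imaging.camera(name): name is "scene" or "side" or "wrist"; returns the picture (420x560x3 uint8, blue, green, red); there is no depth.
- imaging.camera_info(name): a dict with "K" (3x3 intrinsics, pixels), "world_to_cam" (4x4, takes a point from world to camera coordinates). Camera axes: x right, y down, z forward; pixel columns grow to the right and rows downward; lengths in m; the calibration is good to about 2 mm. A picture is of the moment at which its call begins: read the wrist's pose just before it. camera_info takes no time and is no camera call; for the wrist camera it gives the pose at the moment of the call.
- robot.hand_in(): hands the job in, once; it reports no verdict.
The state is a dict: "time": time; "q": joint angles; "joint_velocities": joint speeds; "joint_torque": joint torques, N m; "position": TCP position; "tool_rot": TCP orientation; "ft_force": force on the tool from outside, world axes, zero at the start; "moment": the same for the moment, N m; "grip_width": finger opening in m.
Only numpy, scipy, OpenCV 4.12 (cv2) and the standard library are available. Lean on these libraries where they do the work, as an engineer would, in place of code of your own. Each camera call takes 0.05 s, during which the arm holds its last target. There are 200 camera calls.

## Task

Blow the repaired circuit modules clean: first clear every stray black heat sink off the yellow bed into the blue scrap tray and lay every module flat, shield up, in a pocket of the bed, one to a pocket; only then press the red-padded clamp lever down until its catch holds it. Turn the blue valve handle its quarter turn fully open, press the duster canister's red cap all the way down and let it spring back (never press it unless the valve is open), then turn the valve fully shut again. Leave the modules in their pockets, the clamp caught and the other things on the bench where they are.

Things in the scene. Friction and masses are not known exactly. Their poses are not given: they have to be found in the camera images.
- bed: fixed yellow work bed, plate 170 (x) x 250 (y) x 8 mm, x from -85 to +85 and y from -120 to +130 mm of its origin; origin on the bench surface, z up. Black ribs 5 mm wide and 6 mm high on the plate (tops 14 mm above the bench) make four pockets, 2 x 2, each 62 (x) x 48 (y) mm inside, at the bed's +y end; the clamp lever stands at its -y end
- pocket0 (a point): centre of the floor of a pocket of the bed, 8 mm above the bench; axes as the bed's (pocket inside 62 mm along x, 48 mm along y). Neighbouring pockets are 67 mm apart in x, 53 mm in y
- pocket1 (a point): centre of the floor of a pocket of the bed, 8 mm above the bench; axes as the bed's (pocket inside 62 mm along x, 48 mm along y). Neighbouring pockets are 67 mm apart in x, 53 mm in y
- pocket2 (a point): centre of the floor of a pocket of the bed, 8 mm above the bench; axes as the bed's (pocket inside 62 mm along x, 48 mm along y). Neighbouring pockets are 67 mm apart in x, 53 mm in y
- pocket3 (a point): centre of the floor of a pocket of the bed, 8 mm above the bench; axes as the bed's (pocket inside 62 mm along x, 48 mm along y). Neighbouring pockets are 67 mm apart in x, 53 mm in y
- module0: repaired circuit module: green board 52 x 38 x 8 mm (long side along its x) with a plain metal shield 30 (x) x 24 (y) mm rising from 8 to 22 mm in the middle; about 50 g; origin at the centre of its underside, z up. Three or four of module0 to module3 are there, absent ones read None; they start flat, shield up, on the bench at the robot's left
- module1: repaired circuit module: green board 52 x 38 x 8 mm (long side along its x) with a plain metal shield 30 (x) x 24 (y) mm rising from 8 to 22 mm in the middle; about 50 g; origin at the centre of its underside, z up. Three or four of module0 to module3 are there, absent ones read None; they start flat, shield up, on the bench at the robot's left
- module2: repaired circuit module: green board 52 x 38 x 8 mm (long side along its x) with a plain metal shield 30 (x) x 24 (y) mm rising from 8 to 22 mm in the middle; about 50 g; origin at the centre of its underside, z up. Three or four of module0 to module3 are there, absent ones read None; they start flat, shield up, on the bench at the robot's left
- module3: repaired circuit module: green board 52 x 38 x 8 mm (long side along its x) with a plain metal shield 30 (x) x 24 (y) mm rising from 8 to 22 mm in the middle; about 50 g; origin at the centre of its underside, z up. Three or four of module0 to module3 are there, absent ones read None; they start flat, shield up, on the bench at the robot's left
- heatsink0: stray black finned heat sink, 26 x 26 x 22 mm, about 30 g, starts standing in one of the pockets of the bed; origin at the centre of its underside. One or two of heatsink0 and heatsink1 are there; an absent one reads None
- heatsink1: stray black finned heat sink, 26 x 26 x 22 mm, about 30 g, starts standing in one of the pockets of the bed; origin at the centre of its underside. One or two of heatsink0 and heatsink1 are there; an absent one reads None
- tray: fixed blue scrap tray, open on top, 100 x 100 mm outside, walls 4 mm thick and 22 mm high, floor 4 mm thick; origin on the bench below its centre
- clamp (a joint): clamp lever on the bed, rad: 0 raised (rest, sprung up), 0.42 its lower stop. Its hinge (42 mm above the bench, between cheeks 52 mm high) is at its +x end (bed frame), its free end points to the bed's -x and goes down as the value grows. Pressed past about 0.38 a brass catch snaps over the free end and holds it at about 0.376; needs about 8 N at the pad
- clamp_pad (a point): centre of the top face of the red pad (34 x 34 mm) on the clamp lever, 75 mm from the hinge; to be pressed straight down. It is about 77 mm above the bench raised and 50 mm when the lever is caught. The brass catch stands 37 mm beyond it towards the bed's -x, its top 71 mm above the bench
- valve (a joint): blue quarter-turn valve handle, rad: 0 shut at its stop, 1.571 fully open at its other stop; turns about a vertical axis, clockwise seen from above as it opens; stays where left, stiff (0.2 N m: about 2.5 N at valve_grip)
- valve_grip (a point): on the valve handle, 80 mm from its axis, at mid height of the blue grip (68 mm above the bench). The blue grip is 18 mm wide and 11 mm thick and runs from 45 to 105 mm from the axis; this point's -x axis points outward along the handle. Below the grip is free space down to the bench
- valve_axis (a point): point on the valve's vertical axis at handle height (68 mm above the bench). Shut, the handle points to this point's -x; open, to its +y. The valve's brass stem, 34 mm across, and a copper pipe 41 mm high going to its +x stand below
- cap (a joint): red cap of the air duster canister, m: 0 up (rest), 0.008 fully pressed; springs back by itself; about 3 N to start, 9 N fully down
- cap_top (a point): centre of the top face of the red cap, a disc 34 mm across facing up, 160 mm above the bench when up; the canister (52 mm across) is fixed upright in a holder
- driver: screwdriver lying on the bench, 160 mm long, bystander
- jar: small glass jar, 40 mm across, 65 mm high, bystander
- spool: solder spool, 52 mm across, 39 mm high, bystander
There are look-alikes about, which are no part of the job. What is shaped like the part that bears valve but purple is not meant.

How it is judged:
On the way, in this order (a step that is already met when the one before it is completed fails the run):
1. each heat sink is in the scrap tray and every module lies flat in a pocket of the bed (x of module0 in the frame of bed between -0.06 and 0.06 m and y of module0 in the frame of bed between 0.008 and 0.112 m and z of each of module0, module1, module2, module3 in the frame of bed below 0.011 m and angle between each of module0, module1, module2, module3's own z axis and vertical below 0.1 rad and linear speed of each of module0, module1, module2, module3, heatsink0, heatsink1 below 0.02 m/s and x of module1 in the frame of bed between -0.06 and 0.06 m and y of module1 in the frame of bed between 0.008 and 0.112 m and x of module2 in the frame of bed between -0.06 and 0.06 m and y of module2 in the frame of bed between 0.008 and 0.112 m and x of module3 in the frame of bed between -0.06 and 0.06 m and y of module3 in the frame of bed between 0.008 and 0.112 m and x of heatsink0 in the frame of tray between -0.045 and 0.045 m and y of heatsink0 in the frame of tray between -0.045 and 0.045 m and z of each of heatsink0, heatsink1 in the frame of tray below 0.02 m and x of heatsink1 in the frame of tray between -0.045 and 0.045 m and y of heatsink1 in the frame of tray between -0.045 and 0.045 m), for 0.2 s.
2. the clamp lever is held down by its catch, untouched (value of joint clamp above 0.36 rad and contact force between the fingers and clamp below 0.3 N), for 0.2 s.
3. the valve is fully open (value of joint valve above 1.45 rad and value of joint clamp above 0.36 rad), for 0.2 s.
4. the duster cap is pressed fully down with the valve open (value of joint cap above 0.0065 m and value of joint valve above 1.4 rad), for 0.05 s.
5. the cap is up again and the valve is shut (value of joint cap below 0.002 m and value of joint valve below 0.1 rad), for 0.2 s.
At the end, for the whole second after the job is handed in: Every module lies flat in a pocket (within 3 mm of its floor, tilt under 0.1 rad), each heat sink in the scrap tray, the clamp lever held by its catch (above 0.36 rad), the valve shut (below 0.1 rad), the cap up (below 2 mm), all at rest (all of step 1 and all of step 5 and value of joint clamp above 0.36 rad); the robot touches nothing.
It fails at once if the duster cap is pressed while the valve is not open (value of joint cap above 0.004 m and value of joint valve below 1.3 rad).
It fails at once if a bystander is knocked away by more than 40 mm (distance of any of driver, jar, spool from where it was at the start of the episode above 0.04 m).
Of heatsink0, heatsink1 only 1 to 2 are there at a start; the rules pass over those that are not, and their reading is None.
Of module0, module1, module2, module3 only 3 to 4 are there at a start; the rules pass over those that are not, and their reading is None.
At some moment in a run one of module0, module1, module2, module3 may be knocked a few centimetres aside while the robot is not near it.
Once in a run the grip may slacken for a moment while it holds something.
It also fails if it takes over 210 s, if anything falls off the work surface, if the arm or the gripper's body presses on something with over 40 N, if the wrist force passes 120 N, or if a joint passes its speed limit or range.

## Working session

There is one attempt and no reset: what is moved stays moved. The work goes in short steps, Python scripts to look and compute and a tool call to move; the robot and the scene stay as the last step left them, time stands still between calls to the robot, and variables do not carry over. Pictures are saved under pics/ and viewed, about 12 in all and at most 16, crops included, and the job is handed in when it is done.

Besides the shell and the picture viewer there is one more tool, called after "Call:" as name(argument=value, ...) on one line, values as JSON. play_rows: Moves the arm, as the interface text tells. Its arguments: {"type":"object","properties":{"rows":{"type":"string"},"squeeze":{"type":"number"}},"required":["rows"]}

```bash
mkdir -p pics; cat > h.py <<'E'
import numpy as np, cv2
from rig import readout, imaging, robot
from scipy.spatial.transform import Rotation as R
def snap(name,fn,crop=None,scale=1):
    im=imaging.camera(name)
    cv2.imwrite('pics/raw_'+fn,im)
    if crop: x0,y0,x1,y1=crop; im=im[y0:y1,x0:x1]
    if scale!=1: im=cv2.resize(im,None,fx=scale,fy=scale,interpolation=cv2.INTER_CUBIC)
    cv2.imwrite('pics/'+fn,im); return im
def pix2w(name,u,v,z,info=None):
    i=info or imaging.camera_info(name); K=np.array(i['K']);T=np.array(i['world_to_cam'])
    d=T[:3,:3].T@np.linalg.inv(K)@[u,v,1]; c=-T[:3,:3].T@T[:3,3]
    return c+d*(z-c[2])/d[2]
def w2pix(name,p,info=None):
    i=info or imaging.camera_info(name); K=np.array(i['K']);T=np.array(i['world_to_cam'])
    q=K@(T[:3,:3]@p+T[:3,3]); return q[:2]/q[2]
E
python3 - <<'E'
from h import *
o=readout.get_obs()
for k,v in o.items(): print(k,np.round(v,3))
print(np.round(R.from_quat(o['tool_rot']).as_matrix(),3))
snap('scene','s0.png',None,1.4);snap('side','d0.png',None,1.4)
for n in('scene','side','wrist'):
    i=imaging.camera_info(n);print(n,np.round(i['K'],1).tolist(),np.round(i['world_to_cam'],3).tolist())
E
```

```text
time 0.0
q [-1.4    0.528  1.434 -0.     1.181 -0.179]
joint_velocities [ 0.001  0.001 -0.001  0.002 -0.001  0.001]
joint_torque [  0.    -44.004 -17.659   0.063   0.058  -0.   ]
position [ 0.214 -0.587  0.222]
tool_rot [ 0.406  0.58  -0.405  0.579]
ft_force [-0.55  -0.054  0.296]
moment [-0.028 -0.038 -0.005]
grip_width 0.087
[[-0.     0.94   0.342]
 [ 0.002  0.342 -0.94 ]
 [-1.     0.    -0.002]]
scene [[454.7, 0.0, 278.6], [0.0, 454.7, 208.9], [0.0, 0.0, 1.0]] [[0.834, 0.551, -0.007, -0.411], [0.467, -0.713, -0.523, -0.261], [-0.294, 0.433, -0.852, 1.535], [0.0, 0.0, 0.0, 1.0]]
side [[543.0, 0.0, 276.8], [0.0, 543.0, 214.8], [0.0, 0.0, 1.0]] [[-0.953, -0.303, -0.019, 0.497], [-0.18, 0.614, -0.769, 0.256], [0.245, -0.729, -0.639, 1.427], [0.0, 0.0, 0.0, 1.0]]
wrist [[360.2, 0.0, 281.9], [0.0, 360.2, 212.5], [0.0, 0.0, 1.0]] [[0.341, -0.94, -0.001, -0.624], [-0.906, -0.329, 0.267, -0.032], [-0.251, -0.09, -0.964, 0.391], [0.0, 0.0, 0.0, 1.0]]
```

View pics/s0.png

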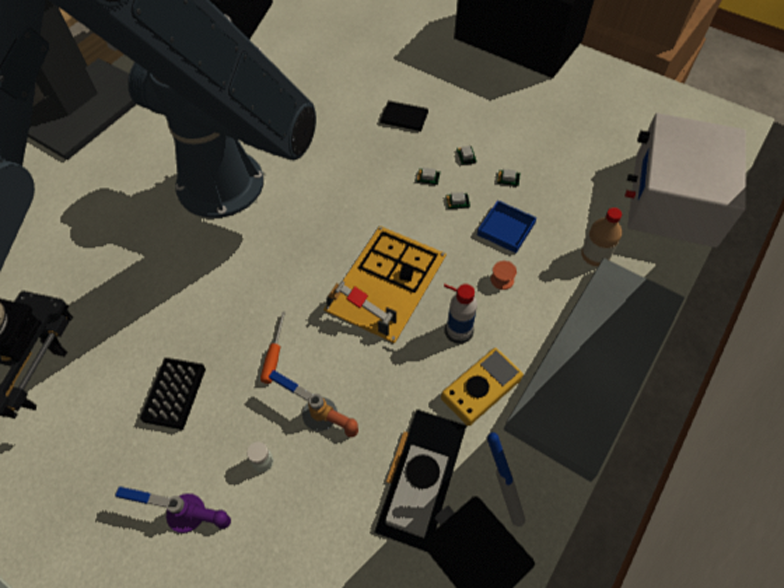

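View pics/d0.png

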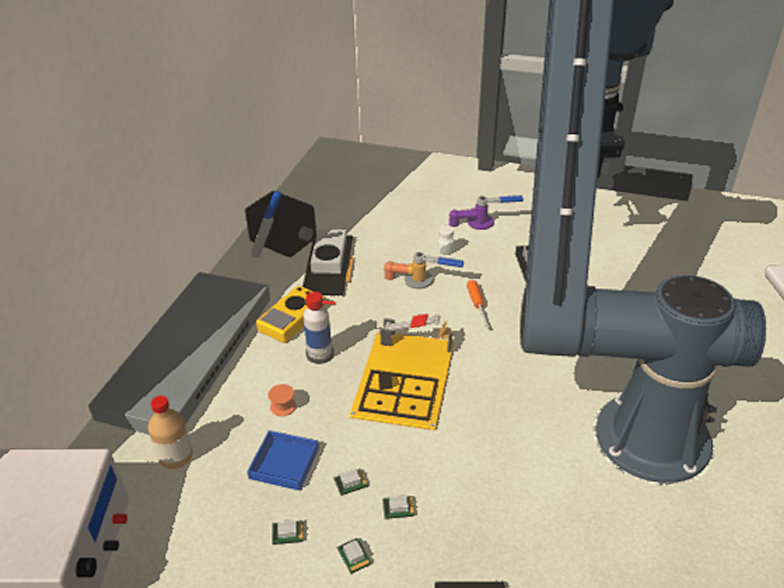

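```bash
python3 - <<'E'
from h import *
im=cv2.imread('pics/raw_s0.png')[98:248,225:400]; cv2.imwrite('pics/s0a.png',cv2.resize(im,None,fx=4,fy=4,interpolation=cv2.INTER_CUBIC))
im=cv2.imread('pics/raw_s0.png')[200:350,170:345]; cv2.imwrite('pics/s0b.png',cv2.resize(im,None,fx=4,fy=4,interpolation=cv2.INTER_CUBIC))
E
```

```text
(no output)
```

View pics/s0a.png

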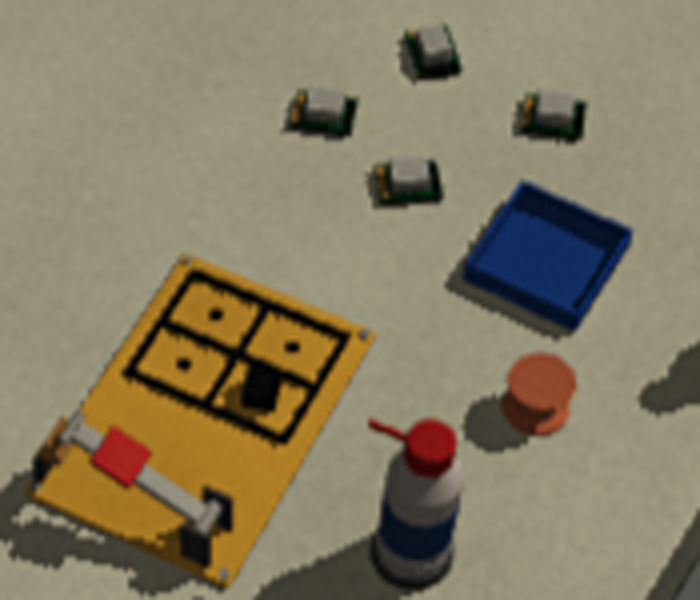

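View pics/s0b.png

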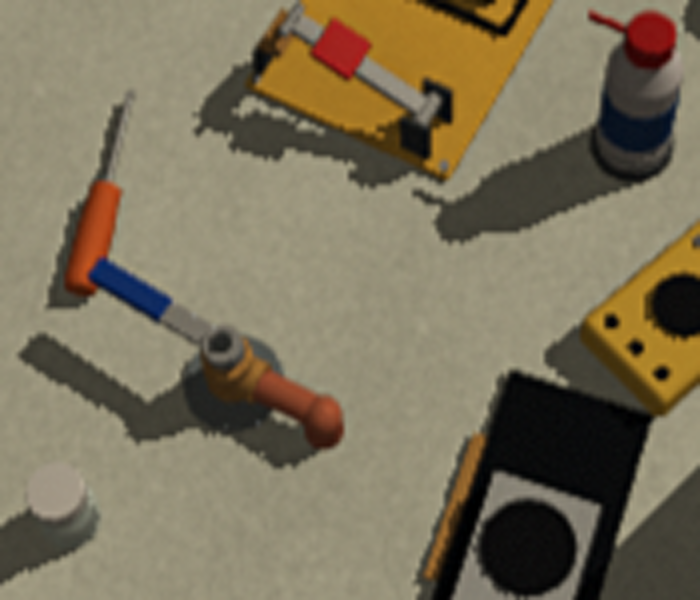

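```bash
cat >> h.py <<'E'
E
python3 - <<'E'
from h import *
i=imaging.camera_info('scene')
def a(u,v,z): return pix2w('scene',225+u/4,98+v/4,z,i)
def b(u,v,z): return pix2w('scene',170+u/4,200+v/4,z,i)
P=dict(bTL=a(185,255,.008),bTR=a(375,333,.008),bBR=a(225,587,.008),bBL=a(30,495,.008),mA=a(433,38,.022),mB=a(325,102,.022),mC=a(411,171,.022),mD=a(555,106,.022),t1=a(524,183,.022),t2=a(632,232,.022),t3=a(577,320,.022),t4=a(467,265,.022),hs=a(267,370,.03),pad=a(120,456,.077),vax=b(222,340,.078),vend=b(96,270,.073),vend2=b(167,305,.073),cap=a(431,437,.16),
 jar=b(55,490,.065),drv1=b(130,95,0.01),drv2=b(80,285,.015),spool=a(541,375,.039), p_ul=a(216,314,.008),p_l=a(183,364,.008),p_ur=a(292,347,.008))
for k,v in P.items(): print(k,np.round(v*1000).astype(int))
s=imaging.camera_info('side')
for k,u,v,z in [('cap',315,299,.16),('vax',420,259,.075),('pad',420,321,.077),('mA',352,550,.022),('mB',399,502,.022),('mC',350,478,.022),('mD',288,527,.022)]: print('side',k,np.round(1000*pix2w('side',u/1.4,v/1.4,z,s)).astype(int))
E
```

```text
bTL [398 101   8]
bTR [564 118   8]
bBR [ 588 -130    8]
bBL [ 426 -146    8]
mA [452 401  22]
mB [413 289  22]
mC [511 264  22]
mD [576 390  22]
t1 [593 303  22]
t2 [689 305  22]
t3 [692 205  22]
t4 [596 205  22]
hs [520  31  30]
pad [ 489 -114   77]
vax [ 552 -334   78]
vend [ 451 -339   73]
vend2 [ 506 -333   73]
cap [683 -30 160]
jar [ 520 -467   65]
drv1 [ 357 -200   10]
drv2 [ 425 -339   15]
spool [697 133  39]
p_ul [451  66   8]
p_l [455  13   8]
p_ur [517  72   8]
side cap [677 -24 160]
side vax [ 543 -320   75]
side pad [ 484 -110   77]
side mA [454 401  22]
side mB [408 291  22]
side mC [505 268  22]
side mD [570 392  22]
```

Four modules (A (433,40), B (325,102), C (410,171), D (555,106) in the first crop) and one heat sink (265,370) are there. Two valves: the copper/brass one with blue handle (second crop (222,345)) is meant, the purple one (scene (185,510)) is the look-alike. Two red caps: the canister with the nozzle (first crop (431,437)) is the duster, the tan bottle (scene (613,215)) is not. Moving over the bed for a closer look.

Call:
play_rows(rows="0.122 0 0 0 0 0 0; 0.122 0 0 0 0 0 0; 0 0 0 0 21.6 -33 0; 0 0 0 0 21.6 -33 0; 0 0 0 0 21.6 -33 0; 0 0 0 0 21.6 -33 0; 0 0 0 0 21.6 -33 0; 0 0 0 0 21.6 -33 0")

```text
time: 0.77
position: [0.3221, -0.3749, 0.2222]
tool_rot: [0.473, 0.526, -0.473, 0.525]
ft_force: [0.6, 0.1, -0.3]
grip_width: 0.0869
```

Call:
play_rows(rows="0 0 0 0 21.6 -33 0; 0 0 0 0 21.6 -33 0; 0 0 0 0 21.6 -33 0; 0 0 0 0 21.6 -33 0; 0 0 0 0 21.6 -33 0; 0 0 0 0 21.6 -33 0; 0 0 0 0 21.6 -33 0; 0 0 0 0 21.6 -33 0")

```text
time: 1.43
position: [0.4663, -0.0942, 0.2224]
tool_rot: [0.473, 0.526, -0.473, 0.525]
ft_force: [0.7, 0.1, -0.1]
grip_width: 0.0872
```

Call:
play_rows(rows="0 0 0 0 21.6 -33 0; 0 0 0 0 21.6 -33 0; 0 0 0 0 21.6 -33 0; 0 0 0 0 0 0 0; 0 0 0 0 0 0 0")

```text
time: 1.85
position: [0.5203, 0.011, 0.2221]
tool_rot: [0.472, 0.527, -0.472, 0.526]
ft_force: [-0.3, -0.0, 0.6]
grip_width: 0.0874
```

```bash
cat >> h.py <<'E'
import json
def pose():
    o=readout.get_obs(); M=R.from_quat(o['tool_rot']).as_matrix(); p=np.array(o['position'])
    return p,M,o
def go(x,y,z,phi=None):
    "shift in tool axes, mm, after a turn about tool x to bring tool y to yaw phi"
    p,M,o=pose(); d=np.array([x,y,z])/1000-p; c=np.arctan2(M[1,1],M[0,1]); a=0
    if phi is not None: a=c-phi; a=(a+np.pi/2)%np.pi-np.pi/2
    M2=M@R.from_rotvec([a,0,0]).as_matrix()
    print('at',np.round(p*1000,1),'phi',round(c,3),'turn',round(a,3),'shift',np.round(M2.T@d*1000,1),'F',np.round(o['ft_force'],1),'w',round(o['grip_width'],4),'t',round(o['time'],1))
def wsnap(fn,scale=1.4,crop=None):
    i=imaging.camera_info('wrist'); snap('wrist',fn,crop,scale)
    json.dump({k:np.array(v).tolist() for k,v in i.items() if k in('K','world_to_cam')},open('pics/'+fn+'.json','w')); 
def wp(fn,u,v,z,scale=1.4):
    i=json.load(open('pics/'+fn+'.json')); return np.round(1000*pix2w('wrist',u/scale,v/scale,z/1000,i),1)
E
python3 - <<'E'
from h import *
p,M,o=pose();print(p,np.round(M,3)); wsnap('w1.png'); go(520,31,100,.105)
E
```

```text
[0.52032561 0.01099072 0.22214306] [[-0.001  0.994  0.109]
 [-0.     0.109 -0.994]
 [-1.    -0.001  0.   ]]
at [519.7   9.7 222.1] phi 0.107 turn 0.002 shift [122.1   2.7 -21.2] F [ 0.5  0.1 -0.8] w 0.0869 t 1.9
```

View pics/w1.png

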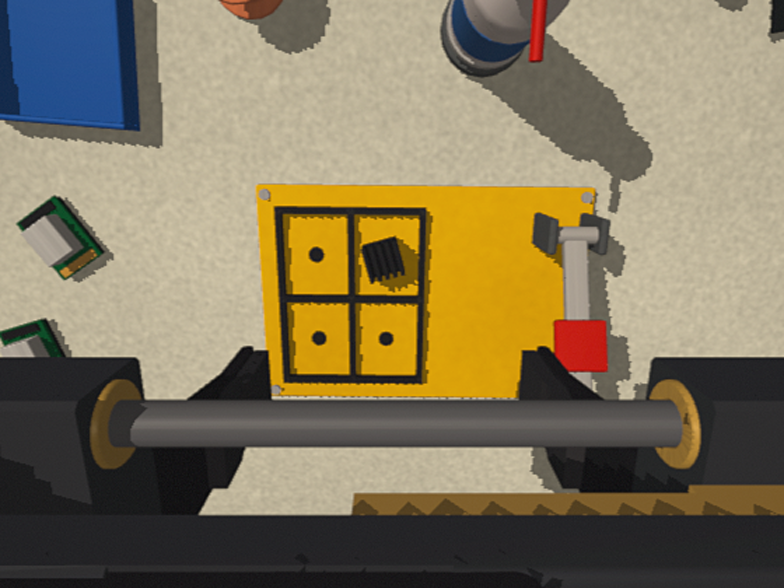

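```bash
python3 - <<'E'
from h import *
im=cv2.imread('pics/raw_w1.png')
cv2.imwrite('pics/w1c.png',np.hstack([cv2.resize(im[140:230,190:310],None,fx=4,fy=4,interpolation=cv2.INTER_CUBIC),cv2.resize(im[120:210,0:80],None,fx=4,fy=4,interpolation=cv2.INTER_CUBIC)]))
for k,u,v,z in [('TL',257,185,8),('TR',594,188,8),('BL',271,398,8),('p1',316,254,8),('p2',319,338,8),('p3',386,338,8),('hs',384,260,30),('pad',580,346,77),('shC',46,241,22),('tray',138,130,22)]: print(k,wp('w1.png',u,v,z))
E
```

```text
TL [562.7 116.9   8. ]
TR [ 587.3 -128.2    8. ]
BL [392.8  99.4   8. ]
p1 [516.4  70.7   8. ]
p2 [449.2  63.8   8. ]
p3 [455.  11.   8.]
hs [521.8  19.   30. ]
pad [ 488.4 -113.6   77. ]
shC [507.6 263.7  22. ]
tray [591.9 195.4  22. ]
```

View pics/w1c.png

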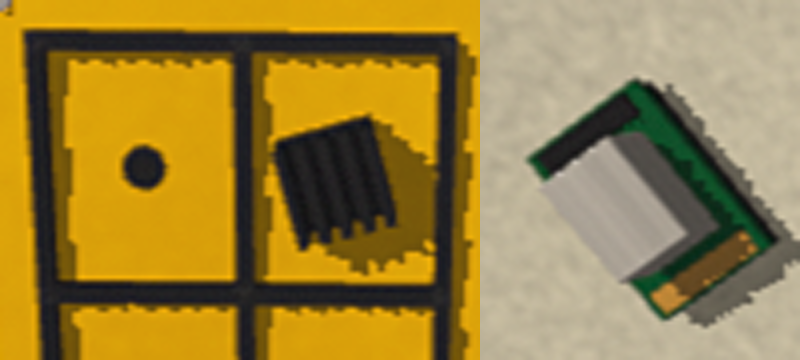

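```bash
python3 - <<'E'
from h import *
c=[(272,147),(370,118),(398,222),(303,250)]
P=np.array([wp('w1.png',190+u/4,140+v/4,30,1) for u,v in c]);print(P,P.mean(0));d=P[1]-P[0];print('jaw dir',d,np.arctan2(d[1],d[0]))
d=P[3]-P[0];print(d,np.arctan2(d[1],d[0]),'phi along fins')
c=[(542,183),(612,135),(688,233),(625,282)]
P=np.array([wp('w1.png',(u-480)/4,120+v/4,22,1) for u,v in c]);print(P,P.mean(0))
for a,b in((1,2),(0,3),(0,1),(3,2)): d=P[b]-P[a];print(np.linalg.norm(d),np.arctan2(d[1],d[0]))
go(521,20,60,.38)
E
```

```text
[[529.1  36.1  30. ]
 [538.9  12.6  30. ]
 [513.5   2.7  30. ]
 [503.6  25.9  30. ]] [521.275  19.325  30.   ]
jaw dir [  9.8 -23.5   0. ] -1.175703092300703
[-25.5 -10.2   0. ] -2.761086276477428 phi along fins
[[512.3 280.6  22. ]
 [526.4 262.2  22. ]
 [503.4 244.8  22. ]
 [488.7 261.7  22. ]] [507.7   262.325  22.   ]
28.840249652178798 -2.49393068115269
30.23524433504713 -2.466335182486556
23.181242417092356 -0.9169418347170962
22.398660674245658 -0.8549062599042719
at [519.7   9.7 222.1] phi 0.107 turn -0.273 shift [162.1   5.3  -9. ] F [ 0.5  0.1 -0.8] w 0.0869 t 1.9
```

Call:
play_rows(rows="-0.093 0 0 35 0 0 0; -0.093 0 0 35 0 0 0; -0.094 0 0 35 0 0 0; 0 0 0 20 5.3 -9 0; 0 0 0 30 0 0 0; 0 0 0 30 0 0 0; 0 0 0 20 0 0 0; 0 0 0 0 0 0 0")

```text
time: 2.57
position: [0.5181, 0.018, 0.014]
tool_rot: [0.395, 0.589, -0.397, 0.583]
ft_force: [-0.7, -0.0, -0.3]
grip_width: 0.087
```

Call:
play_rows(rows="0 0 0 0 0 0 1; 0 0 0 0 0 0 1; 0 0 0 0 0 0 1; 0 0 0 0 0 0 1; 0 0 0 0 0 0 1; 0 0 0 0 0 0 1; 0 0 0 0 0 0 1; 0 0 0 0 0 0 1", squeeze=20)

```text
time: 3.23
position: [0.5218, 0.0194, 0.0179]
tool_rot: [0.395, 0.586, -0.395, 0.587]
ft_force: [-0.3, -1.3, 0.5]
grip_width: 0.0413
```

```bash
python3 - <<'E'
from h import *
go(642,254,100,None)
E
```

```text
at [521.8  19.4  17.9] phi 0.385 turn 0 shift [ -82.1  199.5 -172.2] F [-0.3 -1.3  0.5] w 0.0413 t 3.2
```

Call:
play_rows(rows="0 0 0 0 0 0 1; 0 0 0 0 0 0 1; 0 0 0 0 0 0 1; 0 0 0 0 0 0 1; 0 0 0 0 0 0 1; 0 0 0 -20 0 0 1; 0 0 0 -30 0 0 1; 0 0 0 -35 0 0 1")

```text
time: 3.9
position: [0.52, 0.0195, 0.1018]
tool_rot: [0.394, 0.588, -0.396, 0.585]
ft_force: [0.5, 0.6, -1.0]
grip_width: 0.0257
```

Call:
play_rows(rows="0 0 0 0 28.1 -24.1 1; 0 0 0 0 28.1 -24.1 1; 0 0 0 0 28.1 -24.1 1; 0 0 0 0 28.1 -24.1 1; 0 0 0 0 28.1 -24.1 1; 0 0 0 0 28.1 -24.1 1; 0 0 0 0 28.1 -24.1 1; 0 0 0 0 0 0 1")

```text
time: 4.57
position: [0.6439, 0.2561, 0.1028]
tool_rot: [0.396, 0.586, -0.391, 0.588]
ft_force: [0.1, -1.2, 0.1]
grip_width: 0.0258
```

```bash
python3 - <<'E'
from h import *
go(641,250,25,None); wsnap('w2.png',1)
E
```

```text
at [643.9 256.1 102.8] phi 0.389 turn 0 shift [77.7 -5.5  4.6] F [ 0.1 -1.2  0.1] w 0.0258 t 4.6
```

View pics/w2.png

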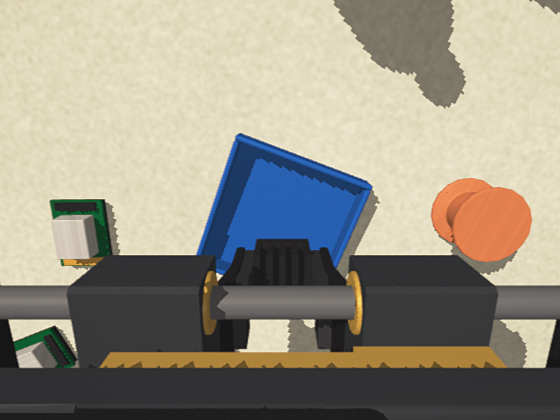

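```bash
python3 - <<'E'
from h import *
for u,v,z in [(239,134,22),(371,186,22),(200,252,22)]: print(wp('w2.png',u,v,z,1))
print('D',wp('w2.png',74,236,22,1), wp('w2.png',55,220,22,1),wp('w2.png',92,216,22,1),wp('w2.png',58,257,22,1),wp('w2.png',97,252,22,1))
E
```

```text
[688.5 305.5  22. ]
[690.1 209.2  22. ]
[599.6 302.3  22. ]
D [577.1 389.6  22. ] [583.7 404.9  22. ] [596.5 381.4  22. ] [556.9 396.5  22. ] [571.4 371.3  22. ]
```

Call:
play_rows(rows="0 0 0 35 0 0 1; 0 0 0 30 0 0 1; 0 0 0 20 0 0 1; 0 0 0 0 0 0 1; 0 0 0 0 0 0 0.52; 0 0 0 0 0 0 0.52; 0 0 0 0 0 0 0.52; 0 0 0 0 0 0 0.52")

```text
time: 5.28
position: [0.6414, 0.2494, 0.0191]
tool_rot: [0.396, 0.586, -0.395, 0.587]
ft_force: [-0.3, 0.3, 1.0]
grip_width: 0.0396
```

Call:
play_rows(rows="0 0 0 -25 0 0 0.52; 0 0 0 -40 0 0 0.3; 0 0 0 -40 0 0 0.3; 0 0 0 0 0 0 0.3")

```text
time: 5.62
position: [0.6467, 0.251, 0.1328]
tool_rot: [0.4, 0.582, -0.39, 0.591]
ft_force: [1.8, 0.3, 0.6]
grip_width: 0.0545
```

```bash
python3 - <<'E'
from h import *
go(577,389.6,70,.35)
E
```

```text
at [646.7 251.  132.8] phi 0.385 turn 0.035 shift [  62.1  -19.1 -154.3] F [1.8 0.3 0.6] w 0.0545 t 5.6
```

Call:
play_rows(rows="0.035 0 0 -16 0 0 0; 0 0 0 -16 -23 -25 0; 0 0 0 -16 -23 -25 0; 0 0 0 -16 -23 -25 0; 0 0 0 -16 -23 -25 0; 0 0 0 -16 -23 -25 0; 0 0 0 0 0 0 0; 0 0 0 0 0 0 0")

```text
time: 6.28
position: [0.4888, 0.3288, 0.2208]
tool_rot: [0.406, 0.579, -0.403, 0.581]
ft_force: [0.4, 0.4, 0.1]
grip_width: 0.0867
```

```bash
python3 - <<'E'
from h import *
p,M,o=pose(); wsnap('w3.png',1.4); go(577,390,70,.35)
E
```

```text
at [489.9 328.  219.9] phi 0.351 turn 0.001 shift [150.2 102.6 -28.4] F [ 0.5 -0.4 -1.2] w 0.0866 t 6.3
```

View pics/w3.png

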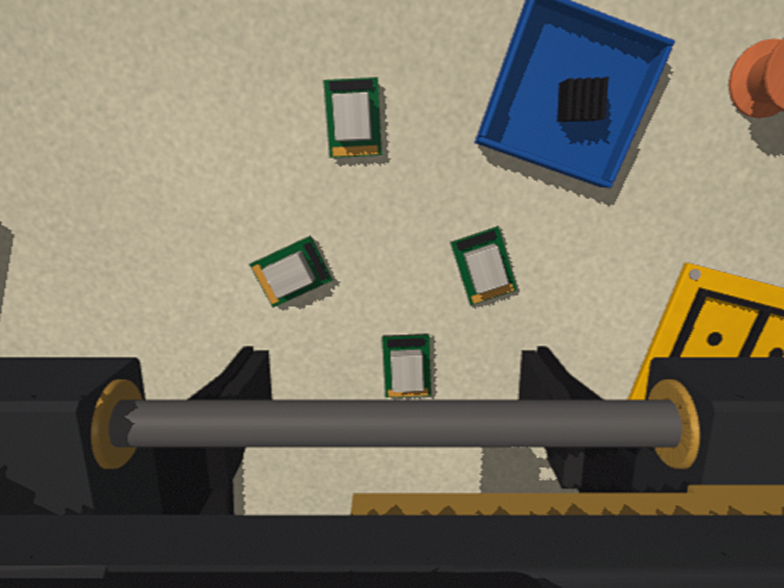

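```bash
cat >> h.py <<'E'
def mods(fn,zb=8,maxv=288):
    "green boards in a wrist picture: top-face centre and long-side yaw"
    im=cv2.imread('pics/raw_'+fn).astype(int); b,g,r=im[...,0],im[...,1],im[...,2]
    m=((g>r+12)&(g>b+8)).astype(np.uint8); m[maxv:]=0
    m=cv2.morphologyEx(m,cv2.MORPH_CLOSE,np.ones((9,9),np.uint8))
    n,l,s,c=cv2.connectedComponentsWithStats(m)
    for k in range(1,n):
        if s[k,4]<150: continue
        pts=np.argwhere(l==k)[:,::-1]
        w=np.array([wp(fn,u,v,zb,1)[:2] for u,v in pts],np.float32)
        (cx,cy),(a,h),t=cv2.minAreaRect(w)
        if a<h: t+=90
        t=np.deg2rad(t); t=(t+np.pi/2)%np.pi-np.pi/2
        print(np.round(pts.mean(0)*1.4),'c',round(cx,1),round(cy,1),'size',round(a,1),round(h,1),'yaw',round(t,3))
E
python3 - <<'E'
from h import *
mods('w3.png')
for n,c in dict(D=(352,116),A=(288,272),C=(487,267),B=(407,369)).items(): print(n,wp('w3.png',*c,22))
E
```

```text
[353. 117.] c 573.4 391.5 size 52.5 37.8 yaw 0.399
[479. 257.] c 507.2 263.6 size 52.7 37.8 yaw 0.683
[299. 265.] c 452.3 399.9 size 38.2 52.1 yaw -0.787
[406. 355.] c 410.4 289.9 size 52.5 37.5 yaw 0.398
D [573.7 390.9  22. ]
A [455.3 400.   22. ]
C [509.1 264.4  22. ]
B [413.5 291.1  22. ]
```

Call:
play_rows(rows="-0.048 0 0 20 0 0 0.45; 0 0 0 25 34 -8.6 0.45; 0 0 0 25 34 -8.6 0.45; 0 0 0 25 33.6 -8.6 0.45; 0 0 0 40 0 0 0.45; 0 0 0 40 0 0 0.45; 0 0 0 33 0 0 0.45; 0 0 0 0 0 0 0.45")

```text
time: 7.0
position: [0.5662, 0.3847, 0.0033]
tool_rot: [0.387, 0.592, -0.397, 0.586]
ft_force: [-1.7, -1.5, -1.3]
grip_width: 0.049
```

Call:
play_rows(rows="0 0 0 0 0 0 0.45; 0 0 0 0 0 0 1; 0 0 0 0 0 0 1; 0 0 0 0 0 0 1; 0 0 0 0 0 0 1; 0 0 0 0 0 0 1; 0 0 0 0 0 0 1; 0 0 0 0 0 0 1", squeeze=25)

```text
time: 7.67
position: [0.572, 0.3894, 0.015]
tool_rot: [0.392, 0.588, -0.39, 0.59]
ft_force: [-0.2, 0.2, 6.2]
grip_width: 0.0237
```

```bash
python3 - <<'E'
from h import *
go(522.2,17.9,90,.103)
E
```

```text
at [572.  389.4  15. ] phi 0.398 turn 0.295 shift [-75.6 -87.5 364.3] F [-0.2  0.2  6.2] w 0.0237 t 7.7
```

Call:
play_rows(rows="0 0 0 -15 0 0 1; 0.0985 0 0 -20 0 0 1; 0.0985 0 0 -20 0 0 1; 0.0985 0 0 -20 0 0 1; 0 0 0 0 -8 36 1; 0 0 0 0 -8 36 1; 0 0 0 0 -8 36 1; 0 0 0 0 -8 36 1")

```text
time: 8.33
position: [0.5533, 0.2412, 0.089]
tool_rot: [0.474, 0.525, -0.473, 0.526]
ft_force: [0.6, 0.0, -0.2]
grip_width: 0.0236
```

Call:
play_rows(rows="0 0 0 0 -9.2 36.7 1; 0 0 0 0 -9.2 36.7 1; 0 0 0 0 -9.2 36.7 1; 0 0 0 0 -9.2 36.7 1; 0 0 0 0 -9.2 36.7 1; 0 0 0 0 -9.5 36.8 1; 0 0 0 0 0 0 1; 0 0 0 0 0 0 1")

```text
time: 9.0
position: [0.5213, 0.0154, 0.0887]
tool_rot: [0.475, 0.524, -0.475, 0.524]
ft_force: [0.1, 0.2, -0.9]
grip_width: 0.0237
```

```bash
python3 - <<'E'
from h import *
go(522.2,17.9,21,.103); wsnap('w4.png',1.2)
E
```

```text
at [521.3  15.4  88.7] phi 0.098 turn -0.005 shift [67.7  1.1 -2.4] F [ 0.1  0.2 -0.9] w 0.0237 t 9.0
```

View pics/w4.png

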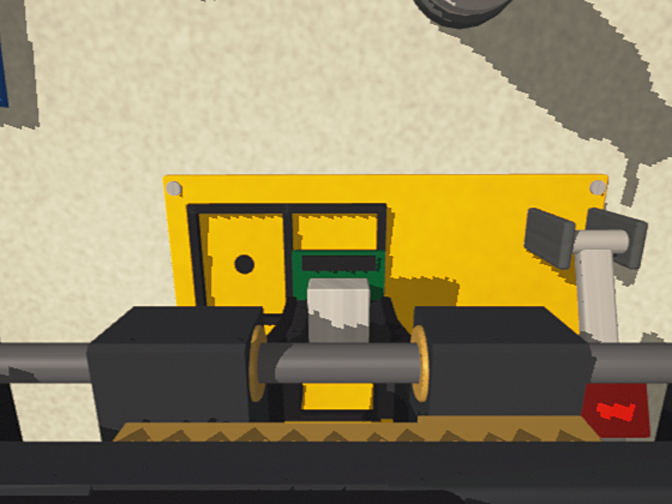

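```bash
python3 - <<'E'
from h import *
p,M,o=pose()
for u,v,z in [(338,250,83),(338,280,97),(293,250,83),(384,250,83),(305,284,97),(369,284,97)]: print((np.array(wp('w4.png',u,v,z,1.2))/1000-p)@M*1000)
E
```

```text
[ 5.56396911 28.22815728  1.12043226]
[-8.44267906 20.29948967  1.12650089]
[  5.56587845  28.3433006  -17.05886196]
[ 5.56208728 28.18257001 19.6082098 ]
[ -8.44273626  18.74119931 -11.39155531]
[-8.4452485  18.62416891 12.81766396]
```

Call:
play_rows(rows="0 0 0 20 -2 -2.5 1; 0 0 0 20 0 0 1; 0 0 0 15 0 0 1; 0 0 0 7 0 0 1; 0 0 0 4 0 0 1; 0 0 0 0 0 0 1; 0 0 0 0 0 0 1")

```text
time: 9.63
position: [0.5192, 0.021, 0.0226]
tool_rot: [0.474, 0.525, -0.473, 0.526]
ft_force: [0.4, 1.5, 1.7]
grip_width: 0.0233
```

Call:
play_rows(rows="0 0 0 0 0 0 0.6; 0 0 0 0 0 0 0.6; 0 0 0 0 0 0 0.6; 0 0 0 0 0 0 0.6; 0 0 0 -15 0 0 0.6; 0 0 0 -35 0 0 0.45; 0 0 0 -35 0 0 0.45; 0 0 0 0 0 0 0.45")

```text
time: 10.3
position: [0.5229, 0.0191, 0.112]
tool_rot: [0.476, 0.522, -0.472, 0.528]
ft_force: [1.2, -0.3, 0.3]
grip_width: 0.0451
```

```bash
python3 - <<'E'
from h import *
go(508,264,100,.683)
E
```

```text
at [522.9  19.1 112. ] phi 0.102 turn -0.581 shift [  11.4  142.9 -199.4] F [ 1.2 -0.3  0.3] w 0.0451 t 10.3
```

Call:
play_rows(rows="-0.1162 0 0 0 0 0 0.45; -0.1162 0 0 0 0 0 0.45; -0.1162 0 0 0 0 0 0.45; -0.1162 0 0 0 0 0 0.45; -0.1162 0 0 0 0 0 0.45; 0 0 0 0 20.9 -28.3 0.45; 0 0 0 0 20.9 -28.3 0.45; 0 0 0 0 20.9 -28.3 0.45")

```text
time: 10.97
position: [0.5139, 0.1255, 0.1065]
tool_rot: [0.304, 0.638, -0.304, 0.638]
ft_force: [-0.1, 0.0, 0.7]
grip_width: 0.0475
```

Call:
play_rows(rows="0 0 0 0 20.9 -28.3 0.45; 0 0 0 0 20.9 -28.3 0.45; 0 0 0 0 20.9 -28.3 0.45; 0 0 0 10 20.9 -28.3 0.45; 0 0 0 20 0 0 0.45; 0 0 0 0 0 0 0.45; 0 0 0 0 0 0 0.45")

```text
time: 11.55
position: [0.5058, 0.2655, 0.0756]
tool_rot: [0.302, 0.64, -0.304, 0.638]
ft_force: [0.7, -1.1, 0.4]
grip_width: 0.0477
```

```bash
python3 - <<'E'
from h import *
wsnap('w5.png',1.2); go(508,264,12.5,.683); mods('w5.png')
E
```

```text
at [506.8 265.   76.5] phi 0.683 turn -0.0 shift [64.   0.4  1.6] F [ 0.1 -0.2 -0.5] w 0.0478 t 11.6
[105. 218.] c 452.5 399.7 size 38.3 53.5 yaw -0.79
[400. 305.] c 507.1 263.7 size 52.8 38.0 yaw 0.684
```

Call:
play_rows(rows="0 0 0 25 0.5 1 0.45; 0 0 0 20 0 0 0.45; 0 0 0 12 0 0 0.45; 0 0 0 6 0 0 0.45; 0 0 0 0 0 0 0.45; 0 0 0 0 0 0 1; 0 0 0 0 0 0 1; 0 0 0 0 0 0 1")

```text
time: 12.27
position: [0.5091, 0.2654, 0.0149]
tool_rot: [0.304, 0.638, -0.303, 0.639]
ft_force: [-0.6, -0.1, 0.1]
grip_width: 0.0352
```

Call:
play_rows(rows="0 0 0 0 0 0 1; 0 0 0 0 0 0 1; 0 0 0 0 0 0 1; 0 0 0 -15 0 0 1; 0 0 0 -30 0 0 1; 0 0 0 -30 0 0 1; 0 0 0 0 0 0 1; 0 0 0 0 0 0 1")

```text
time: 12.93
position: [0.5095, 0.2658, 0.0906]
tool_rot: [0.305, 0.638, -0.303, 0.64]
ft_force: [-0.0, 0.5, -0.7]
grip_width: 0.0239
```

```bash
python3 - <<'E'
from h import *
go(516.4,70.7,90,.103)
E
```

```text
at [509.5 265.8  90.6] phi 0.683 turn 0.58 shift [  0.4 -13.2 194.7] F [-0.   0.5 -0.7] w 0.0239 t 12.9
```

Call:
play_rows(rows="0.116 0 0 0 0 0 1; 0.116 0 0 0 0 0 1; 0.116 0 0 0 0 0 1; 0.116 0 0 0 0 0 1; 0.116 0 0 0 0 0 1; 0 0 0 0 -2.2 32.4 1; 0 0 0 0 -2.2 32.4 1; 0 0 0 0 -2.2 32.4 1")

```text
time: 13.6
position: [0.5102, 0.1673, 0.0873]
tool_rot: [0.472, 0.526, -0.474, 0.525]
ft_force: [1.1, 0.7, -0.8]
grip_width: 0.0234
```

Call:
play_rows(rows="0 0 0 0 -2.2 32.4 1; 0 0 0 0 -2.2 32.4 1; 0 0 0 0 -2.2 32.4 1; 0 0 0 0 0 0 1; 0 0 0 0 0 0 1")

```text
time: 14.02
position: [0.5143, 0.069, 0.0876]
tool_rot: [0.474, 0.525, -0.475, 0.523]
ft_force: [-0.2, 0.3, -1.0]
grip_width: 0.0235
```

```bash
cat >> h.py <<'E'
def held(fn,d=6):
    "offset of the held board's far edge from where a centred board would have it (tool y, mm)"
    im=cv2.imread('pics/raw_'+fn).astype(int); p,M,o=pose()
    b,g,r=im[...,0],im[...,1],im[...,2]; m=(g>r+12)&(g>b+8); m[:180]=0; m[270:]=0; m[:,:200]=0; m[:,360:]=0
    v=[]
    for u in range(250,315,4):
        y=np.flatnonzero(m[:,u])
        if len(y): v.append((np.array(wp(fn,u,y[0],p[2]*1000-d,1))/1000-p)@M*1000)
    v=np.array(v); print('far edge-26:',np.round(np.median(v[:,1])-26,1),'slope',np.polyfit(v[:,2],v[:,1],1)[0].round(3),len(v))
E
python3 - <<'E'
from h import *
wsnap('w6.png',1.2); held('w4.png') ;held('w6.png'); mods('w6.png',16); go(516.4,70.7,22,.103)
E
```

```text
far edge-26: 3.3 slope -0.005 17
far edge-26: -2.0 slope -0.003 17
[443. 309.] c 519.7 49.3 size 49.7 94.1 yaw -1.49
at [514.2  70.2  87.8] phi 0.101 turn -0.002 shift [65.8  2.4 -0.2] F [-0.9 -0.5 -0.6] w 0.0236 t 14.1
```

Call:
play_rows(rows="0 0 0 20 4.4 0 1; 0 0 0 20 0 0 1; 0 0 0 15 0 0 1; 0 0 0 7 0 0 1; 0 0 0 3.5 0 0 1; 0 0 0 0 0 0 1; 0 0 0 0 0 0 1")

```text
time: 14.65
position: [0.5196, 0.0719, 0.0235]
tool_rot: [0.473, 0.525, -0.473, 0.526]
ft_force: [0.2, -0.6, -0.3]
grip_width: 0.0236
```

Call:
play_rows(rows="0 0 0 0 0 0 0.62; 0 0 0 0 0 0 0.62; 0 0 0 0 0 0 0.62; 0 0 0 0 0 0 0.62; 0 0 0 -15 0 0 0.62; 0 0 0 -35 0 0 0.45; 0 0 0 -35 0 0 0.45; 0 0 0 0 0 0 0.45")

```text
time: 15.32
position: [0.5237, 0.0708, 0.1138]
tool_rot: [0.476, 0.522, -0.471, 0.528]
ft_force: [0.7, -0.0, 0.7]
grip_width: 0.0445
```

```bash
python3 - <<'E'
from h import *
go(453,400,100,-.787)
E
```

```text
at [523.7  70.8 113.8] phi 0.103 turn 0.89 shift [  12.7 -283.2 -182.2] F [ 0.7 -0.   0.7] w 0.0445 t 15.3
```

Call:
play_rows(rows="-0.1135 0 0 0 0 0 0.4; -0.1135 0 0 0 0 0 0.4; -0.1135 0 0 0 0 0 0.4; -0.1135 0 0 0 0 0 0.4; -0.1135 0 0 0 0 0 0.4; -0.1135 0 0 0 0 0 0.4; 0 0 0 0 20.6 -31 0.4; 0 0 0 0 20.6 -31 0.4")

```text
time: 15.98
position: [0.5058, 0.1431, 0.1082]
tool_rot: [0.273, 0.652, -0.272, 0.653]
ft_force: [0.5, -0.2, -0.2]
grip_width: 0.0521
```

Call:
play_rows(rows="0 0 0 0 20.6 -31 0.4; 0 0 0 0 20.6 -31 0.4; 0 0 0 0 20.6 -31 0.4; 0 0 0 0 20.6 -31 0.4; 0 0 0 0 20.6 -31 0.4; 0 0 0 0 20.6 -31 0.4; 0 0 0 10 20.6 -31 0.4; 0 0 0 20 0 0 0.4")

```text
time: 16.65
position: [0.4545, 0.4072, 0.0804]
tool_rot: [0.273, 0.652, -0.266, 0.655]
ft_force: [1.3, -0.5, 0.6]
grip_width: 0.0521
```

Call:
play_rows(rows="0 0 0 0 0 0 0.4; 0 0 0 0 0 0 0.4")

```text
time: 16.82
position: [0.4522, 0.3988, 0.0771]
tool_rot: [0.269, 0.654, -0.272, 0.653]
ft_force: [0.1, 0.4, -0.0]
grip_width: 0.0521
```

```bash
python3 - <<'E'
from h import *
wsnap('w7.png',1.2); go(453,400,12.5,.784); mods('w7.png',maxv=285); print(np.round(readout.get_obs()['q'],2))
E
```

```text
at [453.3 398.6  78. ] phi 0.784 turn -0.0 shift [65.5  0.9 -1.2] F [ 0.7 -0.5  0.6] w 0.0521 t 16.9
[400. 303.] c 452.0 400.2 size 38.2 51.8 yaw -0.787
[ 0.54  0.69  1.6  -0.    0.85  1.32]
```

Call:
play_rows(rows="0 0 0 25 0.3 -1.5 0.4; 0 0 0 20 0 0 0.4; 0 0 0 13 0 0 0.4; 0 0 0 6.5 0 0 0.4; 0 0 0 0 0 0 0.4; 0 0 0 0 0 0 1; 0 0 0 0 0 0 1; 0 0 0 0 0 0 1")

```text
time: 17.53
position: [0.4537, 0.4011, 0.015]
tool_rot: [0.272, 0.653, -0.27, 0.654]
ft_force: [1.2, 0.3, 1.0]
grip_width: 0.0396
```

Call:
play_rows(rows="0 0 0 0 0 0 1; 0 0 0 0 0 0 1; 0 0 0 0 0 0 1; 0 0 0 -15 0 0 1; 0 0 0 -30 0 0 1; 0 0 0 -30 0 0 1; 0 0 0 0 0 0 1; 0 0 0 0 0 0 1")

```text
time: 18.2
position: [0.454, 0.4016, 0.0908]
tool_rot: [0.272, 0.652, -0.27, 0.654]
ft_force: [0.9, 0.4, -0.5]
grip_width: 0.0292
```

```bash
python3 - <<'E'
from h import *
go(449.2,63.8,90,1.674)
E
```

```text
at [454.  401.6  90.8] phi 0.784 turn -0.89 shift [  -0.  -335.5  -39.6] F [ 0.9  0.4 -0.5] w 0.0292 t 18.2
```

Call:
play_rows(rows="-0.1112 0 0 0 0 0 1; -0.1112 0 0 0 0 0 1; -0.1112 0 0 0 0 0 1; -0.1112 0 0 0 0 0 1; -0.1112 0 0 0 0 0 1; -0.1112 0 0 0 0 0 1; -0.1112 0 0 0 0 0 1; -0.1112 0 0 0 0 0 1")

```text
time: 18.87
position: [0.4516, 0.4, 0.087]
tool_rot: [-0.039, 0.707, 0.038, 0.705]
ft_force: [0.2, 0.2, -1.0]
grip_width: 0.0294
```

Call:
play_rows(rows="0 0 0 0 -37.3 -4.4 1; 0 0 0 0 -37.3 -4.4 1; 0 0 0 0 -37.3 -4.4 1; 0 0 0 0 -37.3 -4.4 1; 0 0 0 0 -37.3 -4.4 1; 0 0 0 0 -37.3 -4.4 1; 0 0 0 0 -37.3 -4.4 1; 0 0 0 0 -37.3 -4.4 1")

```text
time: 19.53
position: [0.4471, 0.0987, 0.0878]
tool_rot: [-0.037, 0.707, 0.037, 0.705]
ft_force: [1.2, -0.2, -0.5]
grip_width: 0.0293
```

Call:
play_rows(rows="0 0 0 0 -37.3 -4.4 1; 0 0 0 0 0 0 1; 0 0 0 0 0 0 1; 0 0 0 0 0 0 1")

```text
time: 19.87
position: [0.4472, 0.0629, 0.0881]
tool_rot: [-0.036, 0.707, 0.036, 0.705]
ft_force: [-0.6, 0.4, 0.2]
grip_width: 0.0298
```

```bash
python3 - <<'E'
from h import *
wsnap('w8.png',1.2); held('w8.png'); go(449.2,63.8,22,1.674)
E
```

```text
far edge-26: -8.4 slope -0.001 17
at [447.3  63.6  88.3] phi 1.675 turn 0.001 shift [66.3 -0.   2. ] F [-0.1 -0.2 -0.6] w 0.0298 t 19.9
```

View pics/w8.png

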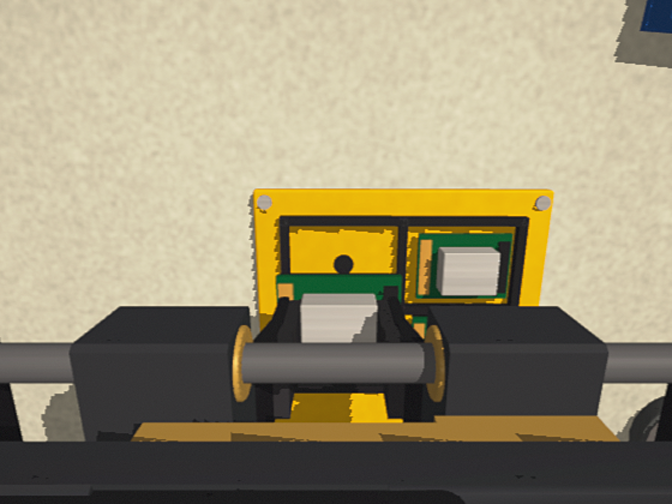

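Call:
play_rows(rows="0 0 0 20 1.4 2 1; 0 0 0 20 0 0 1; 0 0 0 15 0 0 1; 0 0 0 7 0 0 1; 0 0 0 4 0 0 1; 0 0 0 0 0 0 1; 0 0 0 0 0 0 1")

```text
time: 20.5
position: [0.4499, 0.0653, 0.023]
tool_rot: [-0.037, 0.706, 0.037, 0.706]
ft_force: [0.3, -0.9, -0.8]
grip_width: 0.0295
```

Call:
play_rows(rows="0 0 0 0 0 0 0.54; 0 0 0 0 0 0 0.54; 0 0 0 0 0 0 0.54; 0 0 0 0 0 0 0.54; 0 0 0 -15 0 0 0.54; 0 0 0 -35 0 0 0.4; 0 0 0 -35 0 0 0.4; 0 0 0 0 0 0 0.4")

```text
time: 21.17
position: [0.4533, 0.0641, 0.1125]
tool_rot: [-0.037, 0.703, 0.036, 0.71]
ft_force: [1.2, 0.2, 0.2]
grip_width: 0.0502
```

```bash
python3 - <<'E'
from h import *
go(411.5,290.3,100,1.969)
E
```

```text
at [453.3  64.1 112.5] phi 1.674 turn -0.295 shift [ 11.8 224.8  49.1] F [1.2 0.2 0.2] w 0.0502 t 21.2
```

Call:
play_rows(rows="-0.0983 0 0 0 0 0 0.4; -0.0983 0 0 0 0 0 0.4; -0.0983 0 0 0 0 0 0.4; 0 0 0 0 37 8.7 0.4; 0 0 0 0 37 8.7 0.4; 0 0 0 0 37 8.7 0.4; 0 0 0 0 37 8.7 0.4; 0 0 0 0 37 8.7 0.4")

```text
time: 21.83
position: [0.4175, 0.2531, 0.1074]
tool_rot: [-0.14, 0.693, 0.139, 0.693]
ft_force: [1.4, -0.1, 0.5]
grip_width: 0.0522
```

Call:
play_rows(rows="0 0 0 10 37 8.7 0.4; 0 0 0 20 0 0 0.4; 0 0 0 0 0 0 0.4; 0 0 0 0 0 0 0.4; 0 0 0 0 0 0 0.4")

```text
time: 22.25
position: [0.4119, 0.2884, 0.0778]
tool_rot: [-0.14, 0.694, 0.139, 0.693]
ft_force: [1.3, 0.3, -0.8]
grip_width: 0.0519
```

```bash
python3 - <<'E'
from h import *
wsnap('w9.png',1.2); go(411.5,290.3,12.5,1.969); mods('w9.png',maxv=285)
E
```

```text
at [412.4 288.2  78.2] phi 1.967 turn -0.002 shift [65.7  2.3 -0. ] F [ 0.   0.3 -0.2] w 0.0522 t 22.3
[402. 302.] c 409.5 289.7 size 52.3 37.5 yaw 0.396
```

Call:
play_rows(rows="0 0 0 25 2.5 -1.7 0.4; 0 0 0 20 0 0 0.4; 0 0 0 13 0 0 0.4; 0 0 0 6.5 0 0 0.4; 0 0 0 0 0 0 0.4; 0 0 0 0 0 0 1; 0 0 0 0 0 0 1; 0 0 0 0 0 0 1")

```text
time: 22.97
position: [0.4102, 0.2909, 0.0143]
tool_rot: [-0.139, 0.692, 0.14, 0.694]
ft_force: [-0.3, -1.1, 1.0]
grip_width: 0.0395
```

Call:
play_rows(rows="0 0 0 0 0 0 1; 0 0 0 0 0 0 1; 0 0 0 0 0 0 1; 0 0 0 -15 0 0 1; 0 0 0 -30 0 0 1; 0 0 0 -30 0 0 1; 0 0 0 0 0 0 1; 0 0 0 0 0 0 1")

```text
time: 23.63
position: [0.4104, 0.2914, 0.0898]
tool_rot: [-0.14, 0.692, 0.14, 0.695]
ft_force: [0.0, -0.5, -0.7]
grip_width: 0.0295
```

```bash
python3 - <<'E'
from h import *
go(455,11,90,1.674)
E
```

```text
at [410.4 291.4  89.8] phi 1.969 turn 0.295 shift [  -0.5 -283.5   15.4] F [ 0.  -0.5 -0.7] w 0.0295 t 23.6
```

Call:
play_rows(rows="0.0983 0 0 0 0 0 1; 0.0983 0 0 0 0 0 1; 0.0983 0 0 0 0 0 1; 0 0 0 0 -35.4 1.9 1; 0 0 0 0 -35.4 1.9 1; 0 0 0 0 -35.4 1.9 1; 0 0 0 0 -35.4 1.9 1; 0 0 0 0 -35.4 1.9 1")

```text
time: 24.3
position: [0.4359, 0.1144, 0.087]
tool_rot: [-0.037, 0.707, 0.037, 0.705]
ft_force: [0.6, 0.3, -0.6]
grip_width: 0.0296
```

Call:
play_rows(rows="0 0 0 0 -35.4 1.9 1; 0 0 0 0 -35.4 1.9 1; 0 0 0 0 -35.4 1.9 1; 0 0 0 0 0 0 1; 0 0 0 0 0 0 1; 0 0 0 0 0 0 1")

```text
time: 24.8
position: [0.4523, 0.011, 0.0873]
tool_rot: [-0.036, 0.707, 0.036, 0.705]
ft_force: [0.7, 0.2, -0.4]
grip_width: 0.0293
```

```bash
python3 - <<'E'
from h import *
wsnap('w10.png',1.2); held('w10.png'); go(455,11,22,1.674); mods('w10.png',16,maxv=280)
E
```

```text
far edge-26: -7.8 slope -0.002 17
at [452.3  11.7  87.5] phi 1.674 turn 0.0 shift [65.5 -1.   2.8] F [-0.7  0.2 -0.6] w 0.0297 t 24.9
[547. 197.] c 517.1 71.5 size 52.2 38.0 yaw 0.102
[410. 200.] c 450.0 63.8 size 51.9 37.5 yaw 0.101
[538. 294.] c 520.8 21.6 size 52.2 38.3 yaw 0.102
[398. 330.] c 453.4 1.1 size 72.3 17.5 yaw 0.065
```

Call:
play_rows(rows="0 0 0 20 0 2.8 1; 0 0 0 20 0 0 1; 0 0 0 15 0 0 1; 0 0 0 7 0 0 1; 0 0 0 3.5 0 0 1; 0 0 0 0 0 0 1; 0 0 0 0 0 0 1")

```text
time: 25.43
position: [0.4564, 0.0118, 0.023]
tool_rot: [-0.037, 0.706, 0.037, 0.706]
ft_force: [0.2, -0.6, -0.1]
grip_width: 0.0295
```

Call:
play_rows(rows="0 0 0 0 0 0 0.54; 0 0 0 0 0 0 0.54; 0 0 0 0 0 0 0.54; 0 0 0 0 0 0 0.54; 0 0 0 -15 0 0 0.54; 0 0 0 -35 0 0 0.54; 0 0 0 -40 0 0 0.54; 0 0 0 -40 0 0 0.54")

```text
time: 26.1
position: [0.4555, 0.0111, 0.1539]
tool_rot: [-0.036, 0.707, 0.037, 0.705]
ft_force: [0.0, -0.3, -0.6]
grip_width: 0.0401
```

Call:
play_rows(rows="0 0 0 -40 -37 0 1; 0 0 0 -10 -37 0 1; 0 0 0 0 -37 0 1; 0 0 0 0 0 0 1; 0 0 0 0 0 0 1; 0 0 0 0 0 0 1")

```text
time: 26.6
position: [0.466, -0.0903, 0.193]
tool_rot: [-0.036, 0.707, 0.036, 0.706]
ft_force: [-0.4, 0.6, 0.6]
grip_width: 0.008
```

```bash
python3 - <<'E'
from h import *
wsnap('w11.png',1.4); go(488,-113,100,1.674); mods('w11.png',16,maxv=290)
E
```

```text
at [465.9 -89.7 192.9] phi 1.674 turn -0.0 shift [ 92.8 -25.6  19.8] F [-0.8  0.1 -0.2] w 0.0047 t 26.6
[398.  33.] c 450.6 59.4 size 51.6 28.6 yaw 0.101
[501.  35.] c 517.7 66.6 size 52.1 27.8 yaw 0.101
[491. 105.] c 521.0 21.4 size 52.0 37.5 yaw 0.101
[405. 113.] c 456.8 10.6 size 51.5 37.7 yaw 0.107
```

View pics/w11.png

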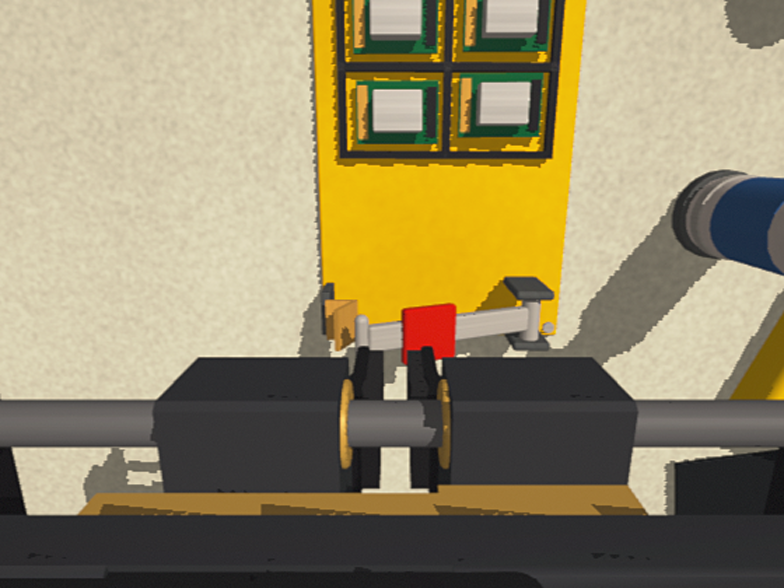

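```bash
python3 - <<'E'
from h import *
print(wp('w11.png',430,333,77)); go(488.5,-113.5,85,1.674); i=json.load(open('pics/w11.png.json'))
print(w2pix('wrist',np.array([.4885,-.1135,.077]),i)*1.4)
E
```

```text
[ 488.9 -113.6   77. ]
at [465.9 -89.7 192.9] phi 1.674 turn -0.0 shift [107.8 -26.1  20.3] F [-0.8  0.1 -0.2] w 0.0047 t 26.6
[429.39365991 332.77632716]
```

Call:
play_rows(rows="0 0 0 20 -13 10.2 1; 0 0 0 20 -13 10.2 1; 0 0 0 30 0 0 1; 0 0 0 25 0 0 1; 0 0 0 13 0 0 1; 0 0 0 0 0 0 1; 0 0 0 0 0 0 1; 0 0 0 0 0 0 1")

```text
time: 27.32
position: [0.4902, -0.1137, 0.0859]
tool_rot: [-0.037, 0.706, 0.037, 0.706]
ft_force: [0.3, -0.1, 0.1]
grip_width: 0.0006
```

Call:
play_rows(rows="0 0 0 9 0 0 1; 0 0 0 9 0 0 1; 0 0 0 9 0 0 1; 0 0 0 7 0 0 1; 0 0 0 3 0 0 1; 0 0 0 0 0 0 1; 0 0 0 0 0 0 1")

```text
time: 27.9
position: [0.4881, -0.1145, 0.0482]
tool_rot: [-0.036, 0.707, 0.037, 0.705]
ft_force: [-4.3, -1.5, 6.6]
grip_width: 0.0003
```

Call:
play_rows(rows="0 0 0 2 0 0 1; 0 0 0 0 0 0 1; 0 0 0 0 0 0 1")

```text
time: 28.15
position: [0.4881, -0.1146, 0.0476]
tool_rot: [-0.037, 0.707, 0.037, 0.705]
ft_force: [-6.8, -1.5, 17.5]
grip_width: 0.0004
```

Call:
play_rows(rows="0 0 0 -10 0 0 1; 0 0 0 -20 0 0 1; 0 0 0 -40 0 0 1; 0 0 0 -40 0 0 1; 0 0 0 -40 0 0 1; 0 0 0 0 0 0 0.5; 0 0 0 0 0 0 0.5; 0 0 0 0 0 0 0.5")

```text
time: 28.82
position: [0.4894, -0.1142, 0.1958]
tool_rot: [-0.036, 0.706, 0.037, 0.706]
ft_force: [0.4, 0.3, -0.7]
grip_width: 0.013
```

```bash
python3 - <<'E'
from h import *
a=snap('scene','s2.png',(170,140,345,350),1)
im=cv2.imread('pics/raw_s2.png')[150:345,165:345]; cv2.imwrite('pics/s2.png',cv2.resize(im,None,fx=3,fy=3,interpolation=cv2.INTER_CUBIC))
go(552,-334,200,None)
E
```

```text
at [ 488.8 -114.   195. ] phi 1.674 turn 0 shift [  -5.5 -225.3   40.2] F [-0.3 -0.4  0.1] w 0.0171 t 28.9
```

View pics/s2.png

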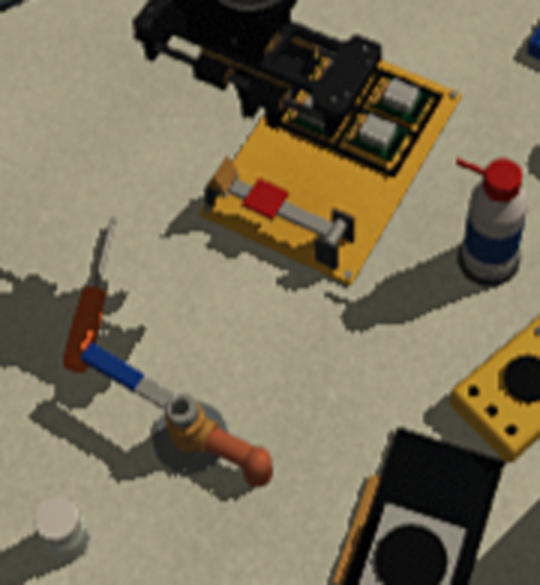

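Call:
play_rows(rows="-0.1217 0 0 0 0 0 0.7; -0.1217 0 0 0 0 0 0.7; -0.1217 0 0 0 0 0 0.7; -0.1217 0 0 0 0 0 0.7; -0.1217 0 0 0 0 0 0.7; -0.1217 0 0 0 0 0 0.7; -0.1217 0 0 0 0 0 0.7; -0.1217 0 0 0 0 0 0.7")

```text
time: 29.53
position: [0.4886, -0.1139, 0.1939]
tool_rot: [-0.363, 0.607, 0.366, 0.605]
ft_force: [0.1, 0.2, 0.6]
grip_width: 0.026
```

Call:
play_rows(rows="-0.1217 0 0 0 0 0 0.7; -0.1217 0 0 0 0 0 0.7; -0.1217 0 0 0 0 0 0.7; -0.1217 0 0 0 0 0 0.7; 0 0 0 -2.5 -13.5 -36 0.7; 0 0 0 -2.5 -13.5 -36 0.7; 0 0 0 -2.5 -13.5 -36 0.7; 0 0 0 -2.5 -13.5 -36 0.7")

```text
time: 30.2
position: [0.5422, -0.2595, 0.2037]
tool_rot: [-0.496, 0.502, 0.5, 0.502]
ft_force: [0.5, 0.1, 0.5]
grip_width: 0.0258
```

Call:
play_rows(rows="0 0 0 -2.5 -13.5 -36 0.7; 0 0 0 -2.5 -13.5 -36 0.7; 0 0 0 0 0 0 0.7; 0 0 0 0 0 0 0.7; 0 0 0 0 0 0 0.7")

```text
time: 30.62
position: [0.568, -0.3299, 0.2084]
tool_rot: [-0.496, 0.502, 0.5, 0.502]
ft_force: [-0.3, 0.8, -0.6]
grip_width: 0.026
```

```bash
python3 - <<'E'
from h import *
wsnap('w12.png',1.4); go(472,-334,58,None)
E
```

```text
at [ 568.  -329.3  209. ] phi 3.135 turn 0 shift [151.4  95.4  -6. ] F [ 0.5  0.7 -0.9] w 0.026 t 30.7
```

View pics/w12.png

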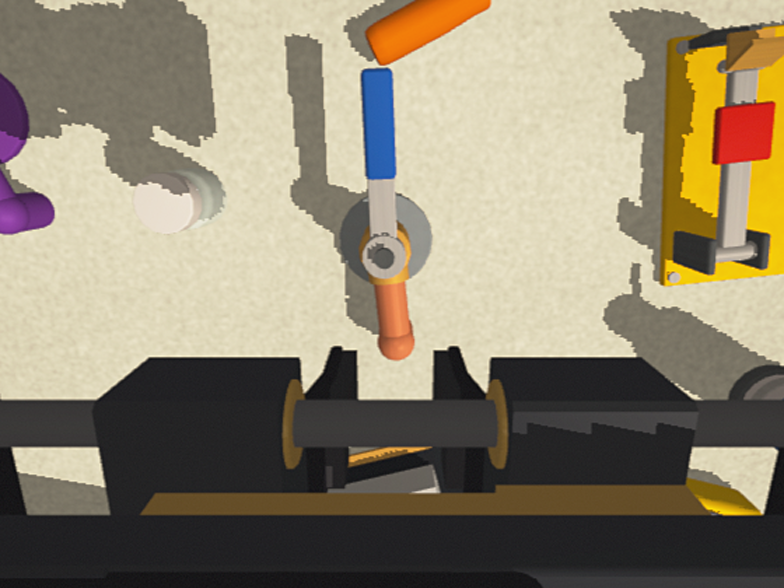

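```bash
python3 - <<'E'
from h import *
o=wp('w12.png',377,70,73.5);n=wp('w12.png',380.5,178,73.5);d=(n-o);L=np.linalg.norm(d);d/=L
print(o,n,'len',L,'dir out yaw',np.arctan2(-d[1],-d[0]),'axis est',n+45*d,o+105*d,'grip80',o+25*d,'hub',wp('w12.png',385,255,80))
g=o+25*d; go(g[0],g[1],58,np.arctan2(-d[1],-d[0]))
E
```

```text
[ 448.1 -337.8   73.5] [ 505.4 -336.8   73.5] len 57.308725339166244 dir out yaw -3.1241424180860182 axis est [ 550.39314868 -336.01477926   73.5       ] [ 553.08401359 -335.96781826   73.5       ] grip80 [ 473.09619371 -337.36376625   73.5       ] hub [ 549.1 -334.8   80. ]
at [ 568.  -329.3  209. ] phi 3.135 turn -0.024 shift [151.4  94.5  -7. ] F [ 0.5  0.7 -0.9] w 0.026 t 30.7
```

Call:
play_rows(rows="-0.024 0 0 33 0 0 0.65; 0 0 0 33 31.5 -2.3 0.65; 0 0 0 33 31.5 -2.3 0.65; 0 0 0 0 31.5 -2.3 0.65; 0 0 0 0 0 0 0.65; 0 0 0 0 0 0 0.65")

```text
time: 31.17
position: [0.4787, -0.337, 0.1175]
tool_rot: [-0.503, 0.496, 0.505, 0.496]
ft_force: [-0.1, -0.3, 0.2]
grip_width: 0.0307
```

```bash
python3 - <<'E'
from h import *
go(473,-337,58,3.159)
E
```

```text
at [ 478.7 -337.   117.5] phi -3.125 turn -0.001 shift [59.5  5.6 -0.1] F [-0.1 -0.3  0.2] w 0.0307 t 31.2
```

Call:
play_rows(rows="0 0 0 20 5.5 0 0.65; 0 0 0 20 0 0 0.65; 0 0 0 14 0 0 0.65; 0 0 0 5 0 0 0.65; 0 0 0 0 0 0 0.73; 0 0 0 0 0 0 0.73; 0 0 0 0 0 0 0.73; 0 0 0 0 0 0 0.73")

```text
time: 31.83
position: [0.476, -0.3396, 0.0604]
tool_rot: [0.505, -0.496, -0.503, -0.496]
ft_force: [0.3, 1.2, -0.1]
grip_width: 0.024
```

Call:
play_rows(rows="0.112 0 0 0 -0.5 8.85 0.73; 0.112 0 0 0 -0.5 8.85 0.73; 0.112 0 0 0 -0.5 8.85 0.73; 0.112 0 0 0 -0.5 8.85 0.73; 0 0 0 0 0 0 0.73; 0 0 0 0 0 0 0.73")

```text
time: 32.33
position: [0.4828, -0.3049, 0.06]
tool_rot: [-0.383, 0.595, 0.382, 0.595]
ft_force: [0.3, 0.2, -0.3]
grip_width: 0.0236
```

```bash
python3 - <<'E'
from h import *
th=3.159-.448; go(551+79*np.cos(th),-335.8+79*np.sin(th),58,th)
E
```

```text
at [ 482.8 -304.9   60. ] phi 2.714 turn 0.003 shift [2.  4.1 0.3] F [ 0.3  0.2 -0.3] w 0.0236 t 32.3
```

Call:
play_rows(rows="0.112 0 0 0 -0.5 8.5 0.73; 0.112 0 0 0 -0.5 8.5 0.73; 0.112 0 0 0 -0.5 8.5 0.73; 0.112 0 0 0 -0.5 8.5 0.73; 0.112 0 0 0 -0.5 8.5 0.73; 0.112 0 0 0 -0.5 8.5 0.73; 0.112 0 0 0 -0.5 8.5 0.73; 0.112 0 0 0 -0.5 8.5 0.73")

```text
time: 33.0
position: [0.5324, -0.2633, 0.0597]
tool_rot: [-0.085, 0.703, 0.085, 0.701]
ft_force: [-2.6, -1.4, 2.5]
grip_width: 0.0234
```

Call:
play_rows(rows="0.112 0 0 0 -0.5 8.5 0.73; 0.112 0 0 0 -0.5 8.5 0.73; 0 0 0 0 0 3 0.73; 0 0 0 0 0 2 0.73; 0 0 0 0 0 0 0.73; 0 0 0 0 0 0 0.73")

```text
time: 33.5
position: [0.5469, -0.261, 0.0591]
tool_rot: [-0.008, 0.713, 0.01, 0.701]
ft_force: [-17.4, -5.6, 9.4]
grip_width: 0.024
```

```bash
python3 - <<'E'
from h import *
th=1.588; go(551+75*np.cos(th),-335.8+75*np.sin(th),60,th)
E
```

```text
at [ 546.9 -261.    59.1] phi 1.597 turn 0.009 shift [-0.9  0.2  2.8] F [-17.4  -5.6   9.4] w 0.024 t 33.5
```

Call:
play_rows(rows="0 0 0 0 0 -5 0.7; 0 0 0 -15 0 0 0.7; 0 0 0 -40 0 0 0.7; 0 0 0 -40 0 0 0.7; 0 0 0 -40 0 0 1; 0 0 0 -40 0 0 1; 0 0 0 -25 0 0 1; 0 0 0 0 30 22.5 1")

```text
time: 34.17
position: [0.5733, -0.2375, 0.2671]
tool_rot: [-0.01, 0.703, 0.002, 0.711]
ft_force: [1.8, -0.7, -0.2]
grip_width: 0.0069
```

Call:
play_rows(rows="0 0 0 0 30 22.5 1; 0 0 0 0 30 22.5 1; 0 0 0 0 30 22.5 1; 0 0 0 0 30 22.5 1; 0 0 0 0 30 22.5 1; 0 0 0 0 0 0 1; 0 0 0 0 0 0 1; 0 0 0 0 0 0 1")

```text
time: 34.83
position: [0.6811, -0.0784, 0.259]
tool_rot: [-0.008, 0.707, 0.007, 0.707]
ft_force: [-0.0, -0.2, -0.3]
grip_width: 0.0005
```

```bash
python3 - <<'E'
from h import *
wsnap('w13.png',1.4); go(681,-27,175,None)
a=snap('scene','s3.png'); b=cv2.imread('pics/raw_s3.png')[210:330,165:325]; w=cv2.imread('pics/w13.png')
cv2.imwrite('pics/j13.png',np.hstack([cv2.resize(w,(560,420)),cv2.resize(b,(240,180)).repeat(1,0) if 0 else cv2.copyMakeBorder(cv2.resize(b,(240,180)),0,240,0,0,cv2.BORDER_CONSTANT)]))
E
```

```text
at [680.9 -79.1 259.1] phi 1.59 turn 0 shift [84.1 52.1  1.2] F [ 0.2 -0.8  0.5] w 0.0006 t 34.9
```

View pics/j13.png

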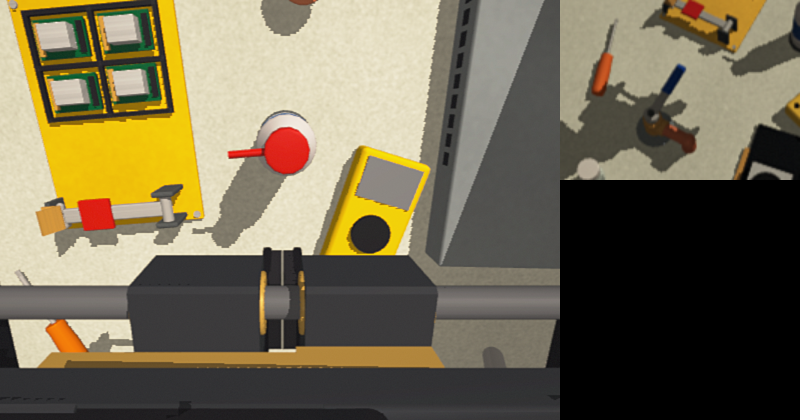

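```bash
python3 - <<'E'
from h import *
im=cv2.imread('pics/raw_w13.png').astype(int); m=((im[...,2]>150)&(im[...,1]<70)).astype(np.uint8); m[:,:245]=0
m=cv2.morphologyEx(m,cv2.MORPH_OPEN,np.ones((15,15),np.uint8)); c=np.argwhere(m)[:,::-1].mean(0); s=cv2.boundingRect(m)
p=wp('w13.png',*c,160,1); print(c,s,p, wp('w13.png',s[0],s[1],160,1),wp('w13.png',s[0]+s[2],s[1]+s[3],160,1)); go(p[0],p[1],175,None)
E
```

```text
[286.39655172 150.39335888] (266, 129, 42, 44) [683.2 -31.3 160. ] [668.4 -16.6 160. ] [699.4 -47.3 160. ]
at [680.8 -79.5 259.2] phi 1.59 turn 0 shift [84.2 48.1  3.4] F [ 0.4  0.1 -0.4] w 0.0003 t 34.9
```

Call:
play_rows(rows="0 0 0 0 24 1.5 1; 0 0 0 10 24 1.5 1; 0 0 0 30 0 0 1; 0 0 0 30 0 0 1; 0 0 0 14 0 0 1; 0 0 0 0 0 0 1; 0 0 0 0 0 0 1; 0 0 0 0 0 0 1")

```text
time: 35.6
position: [0.6845, -0.0314, 0.1768]
tool_rot: [-0.007, 0.706, 0.006, 0.708]
ft_force: [0.3, 0.2, 0.7]
grip_width: 0.0003
```

Call:
play_rows(rows="0 0 0 7 0 0 1; 0 0 0 6 0 0 1; 0 0 0 5 0 0 1; 0 0 0 4 0 0 1; 0 0 0 3 0 0 1; 0 0 0 0 0 0 1; 0 0 0 0 0 0 1; 0 0 0 0 0 0 1")

```text
time: 36.27
position: [0.6842, -0.0304, 0.1524]
tool_rot: [-0.007, 0.706, 0.007, 0.708]
ft_force: [-1.3, -1.0, 8.3]
grip_width: 0.0005
```

Call:
play_rows(rows="0 0 0 2 0 0 1; 0 0 0 1.5 0 0 1; 0 0 0 0 0 0 1; 0 0 0 0 0 0 1")

```text
time: 36.6
position: [0.6844, -0.0304, 0.1522]
tool_rot: [-0.008, 0.706, 0.006, 0.708]
ft_force: [-6.2, 0.3, 22.0]
grip_width: 0.0005
```

Call:
play_rows(rows="0 0 0 -10 0 0 1; 0 0 0 -20 0 0 1; 0 0 0 -40 0 0 0.65; 0 0 0 -40 0 0 0.65; 0 0 0 0 0 0 0.65; 0 0 0 0 0 0 0.65; 0 0 0 0 0 0 0.65; 0 0 0 0 0 0 0.65")

```text
time: 37.27
position: [0.6823, -0.0297, 0.2547]
tool_rot: [-0.007, 0.708, 0.007, 0.706]
ft_force: [-0.4, -0.5, -0.1]
grip_width: 0.0285
```

```bash
python3 - <<'E'
from h import *
go(550,-257.8,120,1.588)
E
```

```text
at [682.3 -29.7 254.7] phi 1.59 turn 0.002 shift [ 135.  -225.9 -135.7] F [-0.4 -0.5 -0.1] w 0.0285 t 37.3
```

Call:
play_rows(rows="0 0 0 0 -32.3 -19.4 0.65; 0 0 0 0 -32.3 -19.4 0.65; 0 0 0 0 -32.3 -19.4 0.65; 0 0 0 0 -32.3 -19.4 0.65; 0 0 0 0 -32.3 -19.4 0.65; 0 0 0 0 -32.3 -19.4 0.65; 0 0 0 0 -32.1 -19.3 0.65; 0 0 0 0 0 0 0.65")

```text
time: 37.93
position: [0.5483, -0.2641, 0.2546]
tool_rot: [-0.005, 0.709, 0.004, 0.705]
ft_force: [0.8, -0.9, -1.0]
grip_width: 0.0301
```

Call:
play_rows(rows="0 0 0 40 0 0 0.65; 0 0 0 40 0 0 0.65; 0 0 0 30 0 0 0.65; 0 0 0 15 0 0 0.65; 0 0 0 0 0 0 0.65; 0 0 0 0 0 0 0.65; 0 0 0 0 0 0 0.65")

```text
time: 38.52
position: [0.5529, -0.2586, 0.132]
tool_rot: [-0.007, 0.707, 0.007, 0.707]
ft_force: [-0.3, -0.0, -0.3]
grip_width: 0.0308
```

```bash
python3 - <<'E'
from h import *
go(550,-257.8,59,1.588)
E
```

```text
at [ 552.9 -258.6  132. ] phi 1.591 turn 0.003 shift [73.   0.9 -2.9] F [-0.3 -0.  -0.3] w 0.0308 t 38.5
```

```bash
cat > va.py <<'E'
from h import *
def ang(fn):
    im=cv2.imread('pics/raw_'+fn).astype(int); m=(im[...,0]>im[...,2]+50)&(im[...,0]>im[...,1]+40)
    i=imaging.camera_info('scene'); pts=[(u,v) for v,u in np.argwhere(m) if 175<u<270 and 235<v<315]
    w=np.array([pix2w('scene',u,v,.0735,i)[:2]*1000 for u,v in pts]); c=w.mean(0)
    e=np.linalg.svd(w-c)[2][0]; h=c-np.array([551,-335.8]); e*=np.sign(e@h)
    print(fn,len(w),'centre',c.round(1),'axis dir',round(np.arctan2(e[1],e[0])%6.283,3),'from hub',round(np.arctan2(h[1],h[0])%6.283,3),round(np.hypot(*h),1))
E
python3 - <<'E'
from va import *
ang('s0.png'); ang('s2.png'); ang('s3.png')
E
```

```text
s0.png 104 centre [ 476.8 -336.7] axis dir 3.174 from hub 3.153 74.2
s2.png 114 centre [ 476.1 -336.5] axis dir 3.16 from hub 3.151 74.9
s3.png 10 centre [ 543.9 -235.3] axis dir 2.878 from hub 1.642 100.8
```

```bash
sed -i 's/m=(im.*/m=(im[...,0]>1.6*im[...,2]+8)\&(im[...,0]>1.4*im[...,1])/' va.py; python3 - <<'E'
from va import *
ang('s0.png'); ang('s3.png')
E
```

```text
s0.png 123 centre [ 477.6 -337.5] axis dir 3.153 from hub 3.164 73.5
s3.png 109 centre [ 545.3 -260.5] axis dir 1.667 from hub 1.646 75.5
```

Call:
play_rows(rows="0 0 0 20 1 -6.5 0.65; 0 0 0 25 0 0 0.65; 0 0 0 18 0 0 0.65; 0 0 0 9 0 0 0.65; 0 0 0 0 0 0 0.77; 0 0 0 0 0 0 0.77; 0 0 0 0 0 0 0.77; 0 0 0 0 0 0 0.77")

```text
time: 39.18
position: [0.5448, -0.2579, 0.0606]
tool_rot: [-0.007, 0.708, 0.007, 0.706]
ft_force: [-4.5, -2.1, -0.2]
grip_width: 0.0205
```

Call:
play_rows(rows="0 0 0 0 0 2 0.77; 0 0 0 0 0 2 0.77; 0 0 0 0 0 2 0.77; 0 0 0 0 0 0 0.77; 0 0 0 0 0 0 0.77")

```text
time: 39.6
position: [0.5449, -0.2577, 0.0602]
tool_rot: [-0.008, 0.712, 0.009, 0.702]
ft_force: [-17.3, -5.4, 6.8]
grip_width: 0.0204
```

```bash
python3 - <<'E'
from va import *
snap('scene','s4.png'); ang('s4.png'); go(550,-257.8,59,1.588)
E
```

```text
s4.png 31 centre [ 547.6 -280.9] axis dir 1.953 from hub 1.632 55.0
at [ 544.9 -257.8   60.2] phi 1.594 turn 0.006 shift [ 1.2 -0.1  5.2] F [-16.8  -6.1   5.7] w 0.0199 t 39.6
```

Call:
play_rows(rows="0 0 0 0 0 -6 0.77; -0.112 0 0 0 -0.5 -8.7 0.77; -0.112 0 0 0 -0.5 -8.7 0.77; -0.112 0 0 0 -0.5 -8.7 0.77; -0.112 0 0 0 -0.5 -8.7 0.77; -0.112 0 0 0 -0.5 -8.7 0.77; -0.112 0 0 0 -0.5 -8.7 0.77; -0.112 0 0 0 -0.5 -8.7 0.77")

```text
time: 40.32
position: [0.4945, -0.2831, 0.0614]
tool_rot: [-0.28, 0.648, 0.275, 0.652]
ft_force: [3.7, 1.2, -1.4]
grip_width: 0.0202
```

```bash
python3 - <<'E'
from h import *
th=1.588+.784; go(551+78*np.cos(th),-335.8+78*np.sin(th),60,th)
E
```

```text
at [ 494.5 -283.1   61.4] phi 2.378 turn 0.006 shift [1.4 0.8 1.5] F [ 3.7  1.2 -1.4] w 0.0202 t 40.3
```

Call:
play_rows(rows="-0.112 0 0 0 -0.5 -8.7 0.77; -0.112 0 0 0 -0.5 -8.7 0.77; -0.112 0 0 0 -0.5 -8.7 0.77; -0.112 0 0 0 -0.5 -8.7 0.77; -0.112 0 0 0 -0.5 -8.7 0.77; -0.112 0 0 0 -0.5 -8.7 0.77; -0.112 0 0 0 -0.5 -8.7 0.77; 0 0 0 0 0 0 0.77")

```text
time: 40.98
position: [0.4713, -0.3391, 0.0612]
tool_rot: [0.506, -0.496, -0.502, -0.496]
ft_force: [0.2, 0.3, -0.7]
grip_width: 0.0199
```

Call:
play_rows(rows="0 0 0 0 0 -2 0.77; 0 0 0 0 0 -1.5 0.77; 0 0 0 0 0 0 0.77; 0 0 0 0 0 0 0.77")

```text
time: 41.32
position: [0.4699, -0.3401, 0.0599]
tool_rot: [0.504, -0.496, -0.504, -0.496]
ft_force: [0.0, 1.0, -0.0]
grip_width: 0.0199
```

```bash
python3 - <<'E'
from h import *
go(473,-337.2,60,3.159)
E
```

```text
at [ 469.9 -340.1   59.9] phi -3.126 turn -0.001 shift [-0.1 -3.2  2.8] F [ 0.  1. -0.] w 0.0199 t 41.3
```

Call:
play_rows(rows="0 0 0 0 0 -2 0.77; 0 0 0 0 0 -2 0.77; 0 0 0 0 0 0 0.77; 0 0 0 0 0 0 0.77")

```text
time: 41.65
position: [0.4695, -0.3441, 0.0597]
tool_rot: [-0.504, 0.496, 0.504, 0.496]
ft_force: [0.3, 2.6, 2.1]
grip_width: 0.02
```

Call:
play_rows(rows="0 0 0 0 0 -2 0.77; 0 0 0 0 0 -1 0.77; 0 0 0 0 0 0 0.77; 0 0 0 0 0 0 0.77")

```text
time: 41.98
position: [0.4694, -0.3443, 0.0595]
tool_rot: [-0.502, 0.495, 0.506, 0.497]
ft_force: [2.8, 8.9, 4.8]
grip_width: 0.0203
```

Call:
play_rows(rows="0 0 0 0 0 5 0.65; 0 0 0 0 0 0 0.65; 0 0 0 0 0 0 0.65; 0 0 0 -15 0 0 0.65; 0 0 0 -40 0 0 0.65; 0 0 0 -40 0 0 0.65; 0 0 0 -40 0 0 0.65; 0 0 0 -30 0 0 0.65")

```text
time: 42.65
position: [0.4703, -0.3442, 0.2281]
tool_rot: [0.506, -0.496, -0.502, -0.496]
ft_force: [0.6, -0.1, -0.4]
grip_width: 0.0304
```

Call:
play_rows(rows="0 0 0 0 -30 -20 0.65; 0 0 0 0 -30 -20 0.65; 0 0 0 0 -30 -20 0.65; 0 0 0 0 0 0 0.65; 0 0 0 0 0 0 0.65; 0 0 0 0 0 0 0.65")

```text
time: 43.15
position: [0.5597, -0.4009, 0.2238]
tool_rot: [-0.503, 0.496, 0.505, 0.496]
ft_force: [-0.7, 0.4, 0.6]
grip_width: 0.0306
```

```bash
python3 - <<'E'
from va import *
snap('scene','s5.png'); ang('s5.png'); wsnap('w14.png'); go(500,-300,200)
b=cv2.imread('pics/raw_s5.png')[100:330,160:390]
cv2.imwrite('pics/s5.png',cv2.resize(b,None,fx=2.6,fy=2.6,interpolation=cv2.INTER_CUBIC))
E
```

```text
s5.png 5 centre [ 489.1 -346.2] axis dir 2.542 from hub 3.308 62.8
at [ 559.4 -400.3  224.4] phi -3.125 turn 0 shift [ 24.5  57.8 101.3] F [-0.4  0.1 -0.8] w 0.0303 t 43.2
```

View pics/s5.png

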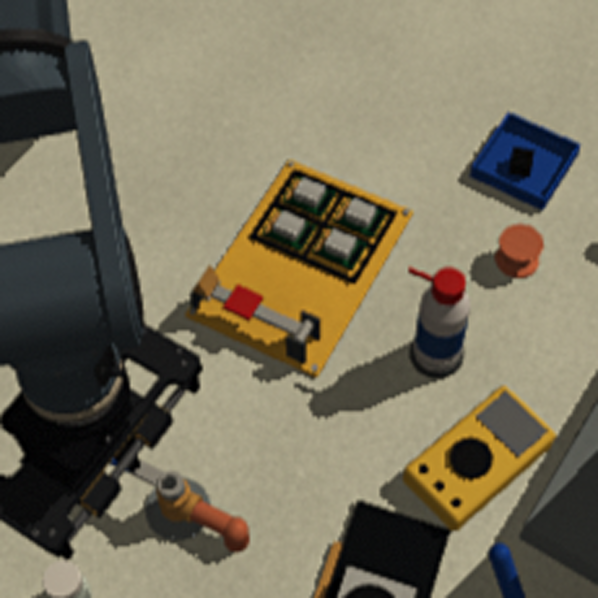

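```bash
python3 - <<'E'
from h import *
for fn in('w12.png','w14.png'):
    im=cv2.imread('pics/raw_'+fn).astype(int); m=((im[...,0]>1.6*im[...,2]+8)&(im[...,0]>1.4*im[...,1])).astype(np.uint8); m[260:]=0
    n,l,s,c=cv2.connectedComponentsWithStats(m)
    for k in range(1,n):
        if s[k,4]<150: continue
        w=np.array([wp(fn,u,v,73.5,1)[:2] for v,u in np.argwhere(l==k)]); e=np.linalg.svd(w-w.mean(0))[2][0]
        print(fn,s[k],w.mean(0).round(1),round(np.arctan2(e[1],e[0])%np.pi,3))
E
```

```text
w12.png [ 258   49   25   79 1660] [ 475.7 -337.5] 0.029
w14.png [ 341   64   22   75 1513] [ 476.2 -343.5] 0.094
```

```bash
python3 - <<'E'
from h import *
print(robot.hand_in())
E
```

```text
the job is handed in; nothing more can be done
None
```

The job is done and handed in at about 43 s of the 210 s. No verdict is given.

**Bed:** The one heat sink is in the scrap tray. All four modules lie in the pockets, shield up, one to each. The last picture of the bed shows this, and before the clamp was pressed the module positions and angles measured within a few millimetres of the pocket centres.

**Clamp:** I pressed the lever until it met its stop at about 17 N, then let go. It stayed down under the catch in every later picture.

**Valve and cap:**
- **Open:** I turned the copper valve with the blue handle (not the purple one) until it pushed back at 17 N. That was 1.49–1.52 rad from where it started.
- **Check on open:** Because that was short of 1.571, I pushed again after the cap press. The handle did not move at 17 N.
- **Cap:** I pressed the cap to its stop, down to 152 mm at 22 N, and released it.
- **Shut:** I turned the valve back to its other stop, with 9 N of resistance and no more movement.

**Disagreement:** The handle now sits about 0.065 rad further shut than it did at the start. Most likely it began slightly off its shut stop, which would also explain the short opening angle.

**Not checked:** The screwdriver was hidden by the arm in the last picture, so I did not confirm its position there. The fingers stayed well above it whenever they were near. The jar and spool looked undisturbed.

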